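# Clear the stacking tray and stack the wedge ingots level

## Task

With the scraper block held in the gripper, wipe all the loose chips off the tray's plate into its gutter (no pushing chips with the fingers), then stand the scraper back on the bench, off the tray. Then stack all the wedge-shaped ingots, right way up, in one pile on the middle of the plate, squarely centred over one another: the first two lie along the wiping direction (pointing to the gutter), the next two crosswise on them, any more along again, and in every pair the upper ingot is turned end for end so that its thick end lies over the thin end below and the pair comes out level; leave the beaker and the amber vial alone.

Things in the scene. Friction and masses are not known exactly. Their poses are not given: they have to be found in the camera images.
- tray: Fixed grey metal stacking tray. Origin: on the bench under the centre of its square plate, whose flat top is 30 mm above the bench and 160 x 160 mm inside (x, y within +-80 mm). Lips 8 mm high, 8 mm thick stand on its +x, +y and -y sides. The -x side is open: the plate ends at x = -85 mm and drops into the gutter. Ingots are piled over the origin.
- tray_gutter (a point): Centre of the gutter's floor, part of the tray, 6 mm above the bench, 120 mm from the tray's origin along its -x. The floor runs from tray x = -85 to -154 mm, y within +-82 mm; outer wall 30 mm high, end walls 38 mm above the bench.
- scraper: Loose scraper block, 0.22 kg, standing on the bench: a white plastic foot 36 (x) x 120 (y) x 14 mm high, with an upright grey grip 26 (x) x 90 (y) mm on it that rises to 61 mm. Origin: centre of its underside; z up. Both long faces (+x and -x) wipe equally well.
- ingot_1: Loose aluminium ingot, about 0.4 kg, a wedge 112 mm long (x), 56 mm wide (y), upright sides, flat underside; height 34 mm at its +x (thick) end, 22 mm at its -x (thin) end, 28 mm at mid-length. Origin: centre of the underside, z up. A dark round mark 18 mm wide lies near the thick end. A pair laid thick end over thin end is 56 mm high and level on top; its upper one leans 0.107 rad. May be absent (None).
- ingot_1_top (a point): Centre of the sloping upper face of ingot_1 (28 mm above its origin); z is the normal of that face, x runs along the face toward the thick end.
- ingot_2: Loose aluminium ingot, about 0.4 kg, a wedge 112 mm long (x), 56 mm wide (y), upright sides, flat underside; height 34 mm at its +x (thick) end, 22 mm at its -x (thin) end, 28 mm at mid-length. Origin: centre of the underside, z up. A dark round mark 18 mm wide lies near the thick end. A pair laid thick end over thin end is 56 mm high and level on top; its upper one leans 0.107 rad. May be absent (None).
- ingot_2_top (a point): Centre of the sloping upper face of ingot_2 (28 mm above its origin); z is the normal of that face, x runs along the face toward the thick end.
- ingot_3: Loose aluminium ingot, about 0.4 kg, a wedge 112 mm long (x), 56 mm wide (y), upright sides, flat underside; height 34 mm at its +x (thick) end, 22 mm at its -x (thin) end, 28 mm at mid-length. Origin: centre of the underside, z up. A dark round mark 18 mm wide lies near the thick end. A pair laid thick end over thin end is 56 mm high and level on top; its upper one leans 0.107 rad. May be absent (None).
- ingot_3_top (a point): Centre of the sloping upper face of ingot_3 (28 mm above its origin); z is the normal of that face, x runs along the face toward the thick end.
- ingot_4: Loose aluminium ingot, about 0.4 kg, a wedge 112 mm long (x), 56 mm wide (y), upright sides, flat underside; height 34 mm at its +x (thick) end, 22 mm at its -x (thin) end, 28 mm at mid-length. Origin: centre of the underside, z up. A dark round mark 18 mm wide lies near the thick end. A pair laid thick end over thin end is 56 mm high and level on top; its upper one leans 0.107 rad. May be absent (None).
- ingot_4_top (a point): Centre of the sloping upper face of ingot_4 (28 mm above its origin); z is the normal of that face, x runs along the face toward the thick end.
- ingot_5: Loose aluminium ingot, about 0.4 kg, a wedge 112 mm long (x), 56 mm wide (y), upright sides, flat underside; height 34 mm at its +x (thick) end, 22 mm at its -x (thin) end, 28 mm at mid-length. Origin: centre of the underside, z up. A dark round mark 18 mm wide lies near the thick end. A pair laid thick end over thin end is 56 mm high and level on top; its upper one leans 0.107 rad. May be absent (None).
- ingot_5_top (a point): Centre of the sloping upper face of ingot_5 (28 mm above its origin); z is the normal of that face, x runs along the face toward the thick end.
- ingot_6: Loose aluminium ingot, about 0.4 kg, a wedge 112 mm long (x), 56 mm wide (y), upright sides, flat underside; height 34 mm at its +x (thick) end, 22 mm at its -x (thin) end, 28 mm at mid-length. Origin: centre of the underside, z up. A dark round mark 18 mm wide lies near the thick end. A pair laid thick end over thin end is 56 mm high and level on top; its upper one leans 0.107 rad. May be absent (None).
- ingot_6_top (a point): Centre of the sloping upper face of ingot_6 (28 mm above its origin); z is the normal of that face, x runs along the face toward the thick end.
- chip_1: Loose metal chip (a casting offcut), 26 x 20 x 11 mm high, 16 g, lying on the tray's plate. Origin: centre of its underside. May be absent (None).
- chip_2: Loose metal chip (a casting offcut), 26 x 20 x 11 mm high, 16 g, lying on the tray's plate. Origin: centre of its underside. May be absent (None).
- chip_3: Loose metal chip (a casting offcut), 26 x 20 x 11 mm high, 16 g, lying on the tray's plate. Origin: centre of its underside. May be absent (None).
- chip_4: Loose metal chip (a casting offcut), 26 x 20 x 11 mm high, 16 g, lying on the tray's plate. Origin: centre of its underside. May be absent (None).
- beaker: Glass beaker, 54 mm wide, 67 mm high, a bystander behind the tray. Origin: centre of its underside.
- vial_amber: Small amber vial, 23 mm wide, 51 mm high, a bystander on the right behind the work. Origin: centre of its underside.
Mind the look-alikes: they are no part of the job. What is shaped like the ingot_1 but blue or purple is not meant.

How it is judged:
By the outcome, as a careful person would: the job done as asked, in the order asked, and still so for the second after the job is handed in, with the robot touching nothing.
Of ingot_1, ingot_2, ingot_3, ingot_4, ingot_5, ingot_6 only 4 to 6 are there at a start; the rules pass over those that are not, and their reading is None.
Of chip_1, chip_2, chip_3, chip_4 only 2 to 4 are there at a start; the rules pass over those that are not, and their reading is None.
At some moment in a run one of scraper may be knocked a few centimetres aside while the robot is not near it.
Once in a run the grip may slacken for a moment while it holds something.
It also fails if it takes over 210 s, if anything falls off the work surface, if the arm or the gripper's body presses on something with over 40 N, if the wrist force passes 120 N, or if a joint passes its speed limit or range.

## Robot

A 7-joint arm with a two-finger parallel gripper is mounted at the origin on a cart in front of the work surface, level with it; the furniture and walls round the work are solid. World frame = base frame: x ahead of the robot, y to its left, z up, the work surface at z = 0. Lengths are in m, angles in rad, forces in N, time in s.
With the tool pointing down it reaches from about 0.35 to 0.9 m from the base axis. Payload 8.1 kg.
Tool frame: the origin (TCP) lies between the finger pads; the fingertips stand ahead of it and the grasp point (between the pads) is the TCP (arm.nose_length is the z of the fingertips in the tool frame, in m); z points along the fingers, y is the line along which they close (so a half turn about z gives the same grasp; the last joint's range is limited). The gripper opens to 92 mm and grips with 3 to 60 N. Pads are 19 mm wide; open, the fingers measure 130 mm over their backs; the gripper's body (75 mm by 190 mm) begins 47 mm behind the grasp point.
Start: joints at [1.071, 0.434, 0.025, 1.573, -0.012, 1.134, -0.075], TCP at [0.242, -0.576, 0.246] pointing down, gripper open.
Joint ranges: [-2.62, 2.62], [-0.44, 2.09], [-1.27, 1.32], [0.08, 2.57], [-1.32, 4.46], [0.12, 2], [-2.74, 2.74]. Speed limits (rad/s): [2.22, 2.22, 3.01, 3.01, 3.14, 3.14, 3.14].

## Interface

Orientations are given as a rotation vector (axis times angle).
In Python, from cell import sensors, optics, arm gives the robot as it stands.
- The arm moves only by the tool arm_command, never from a script. Its argument "deltas" is one flat list of numbers, 7 for each row, row after row: the turn, a rotation vector about the world's x, y, z as a fraction of full scale, then the shift along the world's x, y, z as a fraction of full scale, then the finger opening in mm, from 0 to 91.8. In form: [wx, wy, wz, dx, dy, dz, fingers, wx, wy, wz, dx, dy, dz, fingers, ...]. A call has 1 to 20 rows; each row is the pose to reach, as a shift and turn from the pose commanded when the call began; what a row does not reach only later rows make up. Full scale, the value 1, is 1 m for a shift and 90 degrees for a turn. A row lasts 1/10 s, in which the tool goes at most 50 mm and 8.59 degrees, less where a joint would pass 70% of its speed; a pose out of reach is approached as far as the arm can. A call with a number of a shift or a turn outside -1 to 1 is refused whole. A call with a gripper value outside its range is refused whole. The fingers move at their own pace and stop on an object; "force" is the grip in N (left out, the last holds). Time passes only in rows, so rows that repeat a pose let the fingers close. It gives the time, the measured TCP pose, the force, the opening and the grip force at its end, in the units of the state.
- sensors.observe(): the state, without advancing time (a new reading comes with each control period).
- optics.get_image(name): name is "side" or "top"; returns the picture (400x640x3 uint8, blue, green, red); there is no depth.
- optics.calibration(name): a dict with "camera_matrix" (3x3 intrinsics, pixels), "D" ([k1, k2, p1, p2, k3] as OpenCV has them; the pictures are not rectified), "rvec" (rotation vector, rad) and "tvec" (3), from world to camera coordinates, as OpenCV has them. Camera axes: x right, y down, z forward; pixel columns grow to the right and rows downward; lengths in m; the calibration is good to about 2 mm. A picture is of the moment at which its call begins. calibration takes no time and is no camera call.
- arm.sign_off(): hands the job in; it is judged then, once.
The state is a dict: "clock": time; "joints": joint angles; "dq": joint speeds; "joint_efforts": joint torques, N m; "position": TCP position; "ee_rot": TCP orientation; "force": force on the tool from outside, world axes, zero at the start; "ft_torque": the same for the moment, N m; "width": opening from 0.0 (shut) to 1.0 (fully open); "gripper_force": force on a finger pad.
Only numpy, scipy, OpenCV 4.12 (cv2) and the standard library are available. Lean on these libraries where they do the work, as an engineer would, in place of code of your own. Each camera call takes 0.05 s, during which the arm holds its last target. There are 200 camera calls.

## Working session

There is one attempt and no reset: what is moved stays moved. The work goes in short steps, Python scripts to look and compute and a tool call to move; the robot and the scene stay as the last step left them, time stands still between calls to the robot, and variables do not carry over. Pictures are saved under pics/ and viewed, at most 14 in all, crops included, and the job is handed in when it is done.

Besides the shell and the picture viewer there is one more tool, called after "Emit:" by a JSON object that holds its "method" and its "body". arm_command: Moves the arm, as the interface text tells. Its arguments: {"type":"object","properties":{"deltas":{"type":"array","items":{"type":"number"}},"force":{"type":"number"}},"required":["deltas"]}

```bash
mkdir -p pics; ls
python3 - <<'E'
from cell import sensors, optics, arm
import cv2
print(sensors.observe(), arm.nose_length)
for n in("top","side"):
    cv2.imwrite(f"pics/{n}0.png",optics.get_image(n)); print(n,optics.calibration(n))
E
```

```text
pics
{'clock': 0.0, 'joints': array([ 1.07140898,  0.43524015,  0.02495409,  1.57412645, -0.01158707,
        1.13400153, -0.07507208]), 'dq': array([ 0.00149174,  0.00071906, -0.00038491, -0.00123139,  0.00060374,
        0.00195875, -0.00043999]), 'joint_efforts': array([-1.48309427e-03, -6.67855597e+01,  9.83886011e-01, -3.14459074e+01,
       -6.06981595e-02,  4.31875361e-02,  1.74414445e-04]), 'position': array([ 0.24129665, -0.57599955,  0.24492272]), 'ee_rot': array([-3.07844318e+00, -6.18853461e-01,  7.35629838e-04]), 'force': array([-0.73556541, -0.41111416, -0.78599704]), 'ft_torque': array([0.00994335, 0.00649461, 0.00643362]), 'gripper_force': 0.0, 'width': 0.9970489844204901} 0.019
top {'camera_matrix': array([[489.77862882,   0.        , 320.65266527],
       [  0.        , 489.77862882, 193.74170591],
       [  0.        ,   0.        ,   1.        ]]), 'D': array([-0.10617589,  0.        ,  0.        ,  0.        ,  0.        ]), 'rvec': array([ 2.03700253, -1.63410078,  0.54698251]), 'tvec': array([-0.24642885,  0.45920128,  1.73604883])}
side {'camera_matrix': array([[440.64948661,   0.        , 315.90593564],
       [  0.        , 440.64948661, 206.26613905],
       [  0.        ,   0.        ,   1.        ]]), 'D': array([-0.09555803,  0.        ,  0.        ,  0.        ,  0.        ]), 'rvec': array([ 2.19516437, -0.14320373,  0.07508465]), 'tvec': array([-0.58124819,  0.03155473,  1.55359294])}
```

View pics/top0.png

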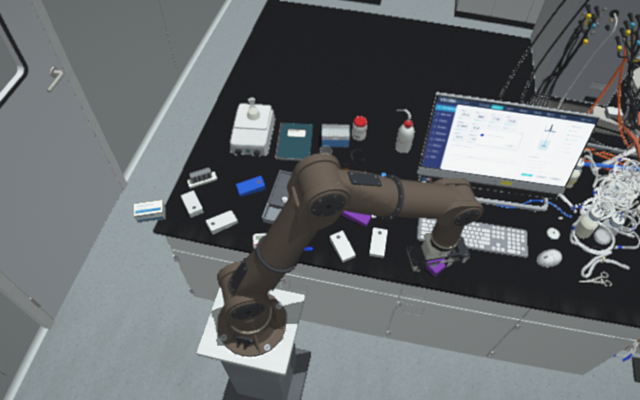

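View pics/side0.png

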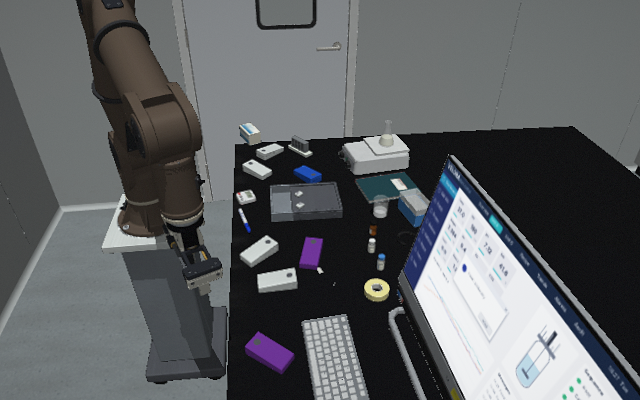

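Both views show white ingots with a dark mark at top (192,203), (221,222), (342,246) and (378,242). The blue and purple wedges are look-alikes. The scraper is at top (200,178) and side (299,145), and the tray is partly hidden by the arm. I'll swing the arm aside to clear the top view.

Emit:
{"method": "arm_command", "body": {"deltas": [0, 0, 0, -0.05, 0, 0.03, 91.8, 0, 0, 0, -0.1, 0, 0.05, 91.8, 0, 0, 0, -0.15, -0.01, 0.05, 91.8, 0, 0, 0, -0.2, -0.02, 0.05, 91.8, 0, 0, 0, -0.25, -0.03, 0.05, 91.8, 0, 0, 0, -0.3, -0.03, 0.05, 91.8, 0, 0, 0, -0.3, -0.03, 0.05, 91.8, 0, 0, 0, -0.3, -0.03, 0.05, 91.8]}}

```text
clock: 0.9
position: [-0.0624, -0.606, 0.2954]
ee_rot: [-3.081, -0.61, 0.002]
force: [-0.1, 0.7, 0.5]
width: 1.0
gripper_force: 0.0
```

```bash
cat > h.py <<'E'
from cell import sensors, optics, arm
import cv2, numpy as np
from scipy.spatial.transform import Rotation as R
C={n:optics.calibration(n) for n in("top","side")}
def ray(n,px):
    c=C[n]; Rm=cv2.Rodrigues(c["rvec"])[0]
    u=cv2.undistortPoints(np.array(px,float).reshape(-1,1,2),c["camera_matrix"],c["D"]).reshape(-1,2)
    return -Rm.T@c["tvec"], np.c_[u,np.ones(len(u))]@Rm
def plane(n,px,z):
    o,d=ray(n,px); return (o+d*((z-o[2])/d[:,2])[:,None])[:,:2]
def proj(n,p):
    c=C[n]; return cv2.projectPoints(np.array(p,float).reshape(-1,1,3),c["rvec"],c["tvec"],c["camera_matrix"],c["D"])[0].reshape(-1,2)
def tri(a,b):
    o1,d1=ray("top",[a]); o2,d2=ray("side",[b]); A=np.c_[d1[0],-d2[0]]
    t=np.linalg.lstsq(A,o2-o1,rcond=None)[0]; p,q=o1+t[0]*d1[0],o2+t[1]*d2[0]
    return (p+q)/2,np.linalg.norm(p-q)
def crop(n,img,x0,y0,w,h,s,f):
    cv2.imwrite(f,cv2.resize(img[y0:y0+h,x0:x0+w],None,fx=s,fy=s,interpolation=cv2.INTER_CUBIC))
E
python3 - <<'E'
from h import *
t=optics.get_image("top"); s=optics.get_image("side")
cv2.imwrite("pics/t1raw.png",t); cv2.imwrite("pics/s1raw.png",s)
crop("top",t,120,100,290,180,2.75,"pics/t1.png"); crop("side",s,225,120,180,185,3.2,"pics/s1.png")
print(sensors.observe()["position"], sensors.observe()["clock"])
E
```

```text
[-0.05752242 -0.6062968   0.29535529] 1.0
```

View pics/t1.png

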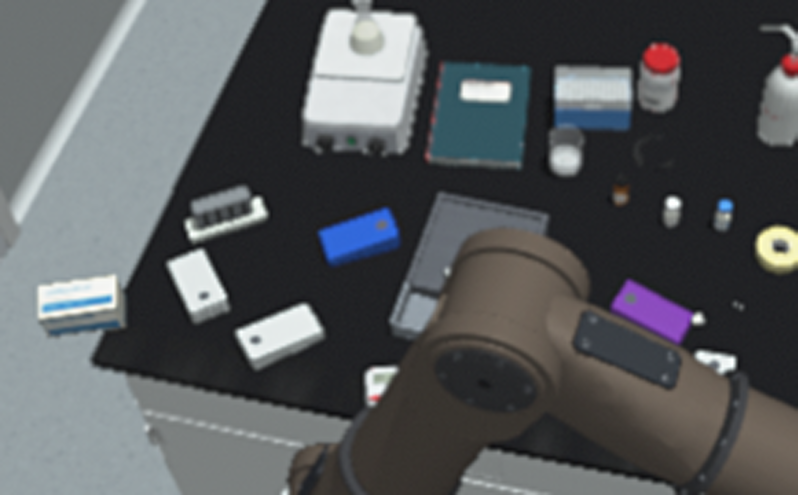

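View pics/s1.png

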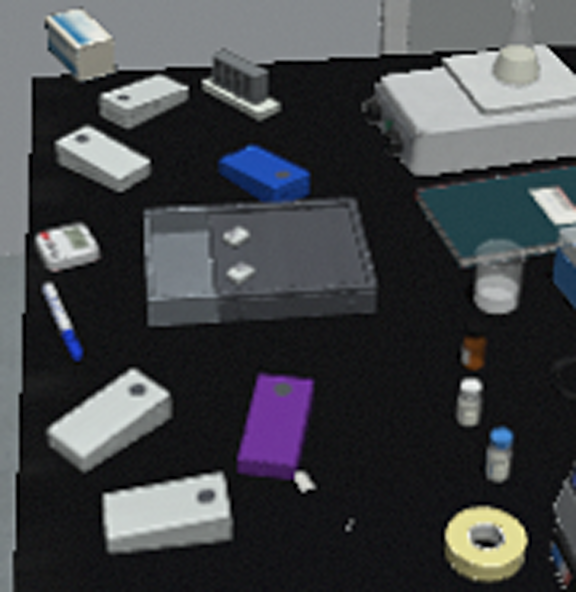

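Four white ingots with a dark mark near the thick end: side ≈ (270,151), (257,169), (259,250) and (278,280). There are two purple look-alikes (one at side (311,252)) and a blue one at (307,173). Two chips lie on the plate at side (298,193) and (300,205), and the scraper is at (299,145). Next I'll measure them.

```bash
cat >> h.py <<'E'
def rectify(n,img,z,x0,y0,sx,sy,r=1000.):
    "world-plane picture: column=(x-x0)*r,row=(y-y0)*r"
    xs,ys=np.meshgrid(np.arange(int(sx*r))/r+x0,np.arange(int(sy*r))/r+y0)
    m=proj(n,np.stack([xs,ys,np.full_like(xs,z)],-1)).reshape(*xs.shape,2).astype(np.float32)
    return cv2.remap(img,m[...,0],m[...,1],cv2.INTER_LINEAR)
def faces(n,img,z,thr,amin,amax,box=(0.3,-0.45,0.6,1.0),sat=40):
    out=[]; w=rectify(n,img,z,*box); mx=w.max(2).astype(int); mn=w.min(2)
    m=((mn>thr)&(mx-mn<sat)).astype(np.uint8)
    m=cv2.morphologyEx(m,cv2.MORPH_CLOSE,np.ones((9,9)))
    for c in cv2.findContours(m,cv2.RETR_EXTERNAL,cv2.CHAIN_APPROX_NONE)[0]:
        a=cv2.contourArea(c)
        if amin<a<amax:
            (cx,cy),(w1,h1),an=cv2.minAreaRect(c)
            if w1<h1: w1,h1,an=h1,w1,an-90
            out.append((round(cx/1000+box[0],4),round(cy/1000+box[1],4),round(w1),round(h1),round((an+90)%180-90,1),int(a)))
    return sorted(out)
E
python3 - <<'E'
from h import *
t=cv2.imread("pics/t1raw.png"); s=cv2.imread("pics/s1raw.png")
for n,im,px in(("top",t,[(197,203),(222,222)]),("side",s,[(270,151),(257,169),(259,250),(278,280),(298,193)])):
    for p in px: print(n,p,im[p[1]-1:p[1]+2,p[0]-1:p[0]+2].mean((0,1)).round(), plane(n,[p],.028).round(3))
for thr in(170,190,205):
    print(thr)
    for f in faces("top",t,.028,thr,2500,9000): print(" T",f)
    for f in faces("side",s,.028,thr,2500,9000): print(" S",f)
# dark marks, chips in side
print("chips"); [print(f) for f in faces("side",s,.041,140,150,900,(0.4,-.1,.25,.3))]
# tray silhouettes
for n,im,b in(("side",s,(268,178,350,224)),("top",t,(255,165,325,230))):
    g=im[b[1]:b[3],b[0]:b[2]].max(2); print(n,"gray percent",np.percentile(g,[5,25,50,75,95]))
    m=(g>45).astype(np.uint8); c=max(cv2.findContours(m,0,1)[0],key=cv2.contourArea)
    print(cv2.approxPolyDP(cv2.convexHull(c),2,True).reshape(-1,2)+[b[0],b[1]])
    crop(n,im,b[0]-6,b[1]-14,b[2]-b[0]+20,b[3]-b[1]+24,6,f"pics/tray_{n}.png")
E
python3 - <<'E'
import cv2,numpy as np
a=cv2.imread("pics/tray_side.png");b=cv2.imread("pics/tray_top.png")
h=max(a.shape[0],b.shape[0]);o=np.zeros((a.shape[0]+b.shape[0],max(a.shape[1],b.shape[1]),3),np.uint8)
o[:a.shape[0],:a.shape[1]]=a;o[a.shape[0]:,:b.shape[1]]=b
print(a.shape,b.shape);cv2.imwrite("pics/tray.png",cv2.resize(a,(0,0),fx=1,fy=1))
E
```

```text
top (197, 203) [234. 234. 229.] [[0.429 0.362]]
top (222, 222) [234. 235. 229.] [[0.365 0.231]]
side (270, 151) [179. 181. 176.] [[0.437 0.363]]
side (257, 169) [209. 211. 205.] [[0.378 0.222]]
side (259, 250) [208. 210. 204.] [[ 0.373 -0.266]]
side (278, 280) [204. 207. 199.] [[ 0.424 -0.403]]
side (298, 193) [185. 185. 180.] [[0.524 0.031]]
170
 T (0.3721, 0.2374, 111, 57, -50.4, 6018)
 T (0.4302, 0.3877, 105, 56, 41.5, 5552)
 S (0.3719, -0.2578, 120, 54, 43.4, 6045)
 S (0.3776, 0.237, 128, 54, -52.3, 6327)
 S (0.4197, -0.3923, 113, 56, 7.8, 5725)
 S (0.4362, 0.3886, 103, 54, 29.7, 4622)
 S (0.864, -0.399, 102, 70, -90.0, 3580)
 S (0.879, 0.3605, 155, 40, -90.0, 4462)
190
 T (0.3723, 0.2376, 109, 55, -50.0, 5618)
 T (0.4309, 0.388, 102, 54, 41.2, 5197)
 S (0.372, -0.2575, 118, 52, 43.2, 5585)
 S (0.3777, 0.2372, 125, 51, -52.3, 5190)
 S (0.4194, -0.3921, 111, 52, 8.1, 5272)
 S (0.4366, 0.3886, 101, 51, 28.6, 3444)
 S (0.8645, -0.3995, 101, 69, -90.0, 3489)
 S (0.8795, 0.361, 152, 39, -90.0, 4086)
205
 T (0.3725, 0.238, 107, 53, -49.9, 5283)
 T (0.4309, 0.388, 99, 53, 41.5, 4873)
 S (0.3774, 0.2384, 121, 48, -52.1, 4066)
 S (0.8645, -0.4, 100, 69, -90.0, 3412)
chips
(0.5205, -0.059, 26, 22, 45.0, 461)
(0.5243, 0.0112, 28, 22, 35.5, 482)
side gray percent [ 18.  22.  84.  91. 136.]
[[336 183]
 [342 207]
 [341 217]
 [271 221]
 [270 185]
 [300 178]
 [321 178]]
top gray percent [ 35.  37.  96. 111. 136.]
[[279 169]
 [319 178]
 [324 189]
 [324 229]
 [267 229]
 [261 215]]
(420, 612, 3) (534, 540, 3)
```

View pics/tray.png

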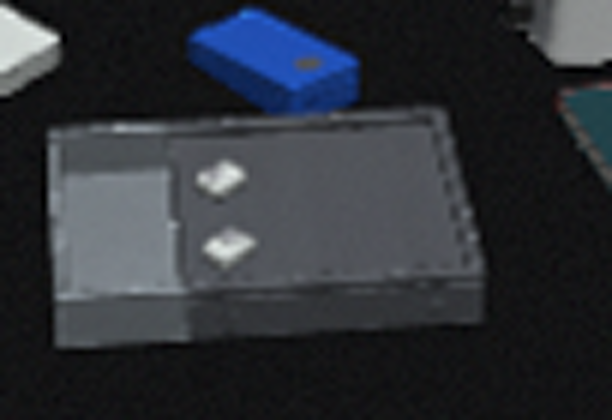

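The tray is seen whole. Its gutter is on the robot side, with chips at side (298,194) and (300,205). Now the tray pose from its corners, and an enlarged scraper crop from both views.

Run:
```python
from h import *
t=cv2.imread("pics/t1raw.png"); s=cv2.imread("pics/s1raw.png")
cor={"bot-y gut":((271.5,222),0),"bot-y +x":((342.7,217.7),0),"rim-y+x":((342.8,209.3),.038),"rim-y gut":((271.7,213.5),.038),"rim+y gut":((270.3,185.3),.038),"rim+y+x":((335.3,181.5),.038)}
for k,(p,z) in cor.items(): print("S",k,plane("side",[p],z).round(4))
for k,p in {"+x+y":(280,170.5),"+x-y":(319.5,177.7)}.items(): print("T",k,plane("top",[p],.038).round(4))
print("T gut+y",plane("top",[(261.5,218.5)],.034).round(4))
a=cv2.resize(t[160:194,180:225],None,fx=8,fy=8,interpolation=cv2.INTER_CUBIC)
b=cv2.resize(s[128:162,280:325],None,fx=8,fy=8,interpolation=cv2.INTER_CUBIC)
cv2.imwrite("pics/scr.png",np.hstack([a,b]))
```

```text
S bot-y gut [[ 0.4189 -0.0936]]
S bot-y +x [[ 0.6676 -0.1012]]
S rim-y+x [[ 0.6662 -0.103 ]]
S rim-y gut [[ 0.4217 -0.0956]]
S rim+y gut [[0.4253 0.0804]]
S rim+y+x [[0.67  0.075]]
T +x+y [[0.6628 0.07  ]]
T +x-y [[ 0.6625 -0.103 ]]
T gut+y [[0.4124 0.0797]]
```

View pics/scr.png

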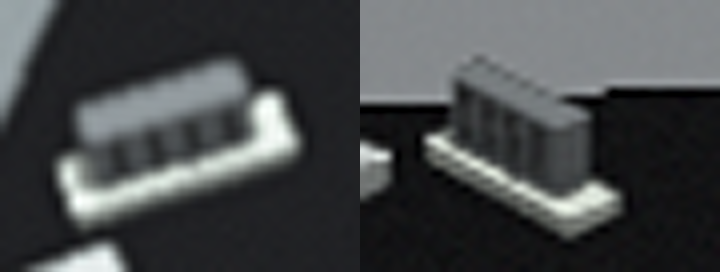

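The crop shows the scraper alone and upright: grip top centre at top (200,172) and side (300,139), with the foot front edge at top (190,188) to (217,179).

Run:
```python
from h import *
T=lambda l:[(x/8+180,y/8+160) for x,y in l]; S=lambda l:[((x-360)/8+280,y/8+128) for x,y in l]
gt=T([(75,105),(240,58),(250,95),(85,142)]); gs=S([(453,75),(480,57),(598,110),(560,127)])
for n,p in(("top",gt),("side",gs)):
    w=plane(n,p,.061); print(n,w.round(3).tolist(),w.mean(0).round(4))
print(tri(np.mean(gt,0),np.mean(gs,0)))
ft=plane("top",T([(80,225),(298,150)]),0.0); fs=plane("side",S([(428,155),(570,238),(622,208)]),0.0)
print(ft.round(4),np.degrees(np.arctan2(*(ft[1]-ft[0])[::-1])),np.linalg.norm(ft[1]-ft[0]))
print(fs.round(4),np.degrees(np.arctan2(*(fs[1]-fs[0])[::-1])),np.linalg.norm(fs[1]-fs[0]),np.linalg.norm(fs[2]-fs[1]))
r=R.from_rotvec(sensors.observe()["ee_rot"]); print(r.as_matrix().round(3))
```

```text
top [[0.547, 0.434], [0.596, 0.359], [0.574, 0.345], [0.524, 0.42]] [0.5602 0.3894]
side [[0.534, 0.413], [0.551, 0.432], [0.607, 0.362], [0.585, 0.346]] [0.5695 0.3883]
(array([0.56805005, 0.39400848, 0.05520732]), np.float64(0.006704799941360979))
[[0.5128 0.4307]
 [0.5869 0.3331]] -52.787926585796434 0.12253828542831582
[[0.5207 0.4371]
 [0.5886 0.3343]
 [0.6203 0.3633]] -56.511557827670394 0.12315115286648436 0.042904407057865024
[[ 0.922  0.387  0.001]
 [ 0.387 -0.922  0.001]
 [ 0.001 -0.    -1.   ]]
```

Emit:
{"method": "arm_command", "body": {"deltas": [0, 0, 0.05, 0.05, 0.005, 0, 91.8, 0, 0, 0.1, 0.1, 0.01, 0, 91.8, 0, 0, 0.15, 0.15, 0.015, 0, 91.8, 0, 0, 0.2, 0.2, 0.02, 0, 91.8, 0, 0, 0.25, 0.25, 0.025, 0, 91.8, 0, 0, 0.3, 0.3, 0.03, 0, 91.8, 0, 0, 0.35, 0.335, 0.06, 0, 91.8, 0, 0, 0.4, 0.37, 0.095, 0, 91.8, 0, 0, 0.45, 0.41, 0.125, 0, 91.8, 0, 0, 0.5, 0.445, 0.16, 0, 91.8, 0, 0, 0.55, 0.48, 0.19, 0, 91.8, 0, 0, 0.6, 0.52, 0.225, 0, 91.8, 0, 0, 0.65, 0.56, 0.255, 0, 91.8, 0, 0, 0.7, 0.57, 0.3, 0, 91.8, 0, 0, 0.75, 0.58, 0.34, 0, 91.8, 0, 0, 0.8, 0.59, 0.38, 0, 91.8, 0, 0, 0.85, 0.6, 0.42, 0, 91.8, 0, 0, 0.9, 0.61, 0.465, 0, 91.8, 0, 0, 0.95, 0.62, 0.51, 0, 91.8, 0, 0, 1, 0.62, 0.555, 0, 91.8]}}

```text
clock: 3.0
position: [0.5622, -0.0469, 0.2958]
ee_rot: [-1.731, -2.621, -0.002]
force: [0.9, -0.1, -0.7]
width: 0.999
gripper_force: 0.0
```

Run:
```python
from h import *
t=optics.get_image("top"); s=optics.get_image("side")
cv2.imwrite("pics/t2raw.png",t); cv2.imwrite("pics/s2raw.png",s)
o=sensors.observe(); print(o["clock"],o["position"],np.degrees(R.from_rotvec(o["ee_rot"]).as_euler("ZYX")))
for f in faces("top",t,.028,170,2500,9000): print(" T",f)
for f in faces("side",s,.028,170,2500,9000): print(" S",f)
```

```text
3.1 [ 0.56139272 -0.0406474   0.29635183] [113.6642466   -0.22682328 179.85117242]
 T (0.3684, -0.2577, 120, 57, 36.2, 6390)
 T (0.3723, 0.2375, 111, 57, -50.1, 5947)
 T (0.416, -0.3914, 119, 56, 1.6, 6377)
 T (0.4305, 0.3879, 104, 56, 41.4, 5508)
 S (0.3719, -0.2579, 121, 54, 43.4, 6044)
 S (0.3775, 0.2369, 128, 54, -52.3, 6331)
 S (0.4197, -0.3923, 113, 56, 7.8, 5726)
 S (0.4362, 0.3886, 103, 54, 29.7, 4624)
 S (0.864, -0.399, 102, 70, -90.0, 3579)
 S (0.879, 0.3605, 155, 40, -90.0, 4460)
```

Emit:
{"method": "arm_command", "body": {"deltas": [0, 0, 0.03, 0, 0.05, 0, 91.8, 0, 0, 0.06, 0, 0.1, 0, 91.8, 0, 0, 0.09, 0, 0.15, 0, 91.8, 0, 0, 0.12, 0, 0.2, 0, 91.8, 0, 0, 0.145, 0, 0.25, 0, 91.8, 0, 0, 0.145, 0, 0.3, 0, 91.8, 0, 0, 0.145, 0, 0.35, 0, 91.8, 0, 0, 0.145, 0.003, 0.4, -0.02, 91.8, 0, 0, 0.145, 0.003, 0.44, -0.05, 91.8, 0, 0, 0.145, 0.003, 0.44, -0.1, 91.8, 0, 0, 0.145, 0.003, 0.44, -0.15, 91.8, 0, 0, 0.145, 0.003, 0.44, -0.2, 91.8, 0, 0, 0.145, 0.003, 0.44, -0.235, 91.8, 0, 0, 0.145, 0.003, 0.44, -0.255, 91.8, 0, 0, 0.145, 0.003, 0.44, -0.255, 60, 0, 0, 0.145, 0.003, 0.44, -0.255, 0, 0, 0, 0.145, 0.003, 0.44, -0.255, 0, 0, 0, 0.145, 0.003, 0.44, -0.255, 0, 0, 0, 0.145, 0.003, 0.44, -0.255, 0, 0, 0, 0.145, 0.003, 0.44, -0.255, 0], "force": 45}}

```text
clock: 5.1
position: [0.5648, 0.3887, 0.0415]
ee_rot: [1.432, 2.796, 0.002]
force: [-1.1, 0.4, 0.4]
width: 0.526
gripper_force: 0.0
```

Run:
```python
from h import *
t=optics.get_image("top"); s=optics.get_image("side")
cv2.imwrite("pics/t3raw.png",t); cv2.imwrite("pics/s3raw.png",s)
o=sensors.observe(); print(o["clock"],o["position"],np.degrees(R.from_rotvec(o["ee_rot"]).as_euler("ZYX")),o["width"],o["gripper_force"],o["force"])
p=proj("side",[o["position"]])[0].astype(int); q=proj("top",[o["position"]])[0].astype(int)
a=cv2.resize(t[q[1]-40:q[1]+30,q[0]-40:q[0]+40],None,fx=5,fy=5,interpolation=cv2.INTER_CUBIC)
b=cv2.resize(s[p[1]-40:p[1]+30,p[0]-40:p[0]+40],None,fx=5,fy=5,interpolation=cv2.INTER_CUBIC)
print(p,q); cv2.imwrite("pics/g.png",np.hstack([a,b]))
```

```text
5.2 [0.56468463 0.38855795 0.04114061] [1.25767962e+02 2.59684807e-03 1.79968687e+02] 0.44235046833648684 0.0 [-0.01274792  0.36551596  0.00819698]
[299 143] [201 174]
```

View pics/g.png

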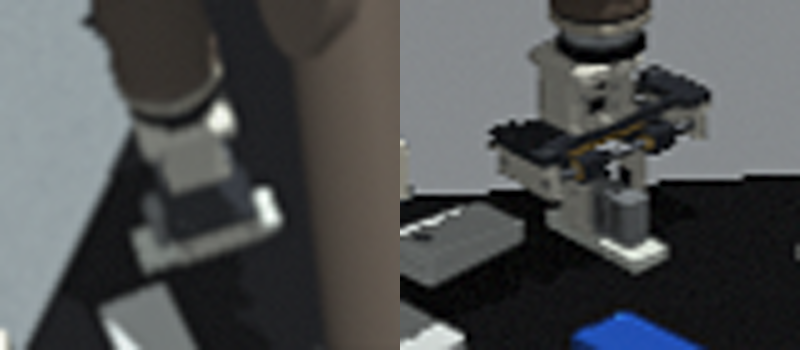

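Emit:
{"method": "arm_command", "body": {"deltas": [0, 0, 0, 0, 0, 0, 0, 0, 0, 0, 0, 0, 0, 0, 0, 0, 0, 0, 0, 0, 0, 0, 0, 0, 0, 0, 0, 0, 0, 0, 0, 0, 0, 0, 0, 0, 0, 0, 0, 0, 0.03, 0, 0, 0, 0, 0, 0, 0.08, 0, 0, 0, 0, 0, 0, 0.12, 0, 0, 0, -0.04, 0, -0.04, 0.15, 0, 0, 0, -0.08, 0.005, -0.085, 0.15, 0, 0, 0, -0.13, 0.01, -0.13, 0.15, 0, 0, 0, -0.18, 0.015, -0.175, 0.15, 0, 0, 0, -0.23, 0.02, -0.22, 0.15, 0, 0, 0, -0.28, 0.025, -0.265, 0.15, 0, 0, 0, -0.33, 0.03, -0.31, 0.15, 0, 0, 0, -0.38, 0.035, -0.355, 0.15, 0, 0, 0, -0.414, 0.042, -0.39, 0.15, 0, 0, 0, -0.414, 0.047, -0.413, 0.15, 0, 0, 0, -0.414, 0.047, -0.413, 0.15, 0, 0, 0, -0.414, 0.047, -0.413, 0.15, 0], "force": 45}}

```text
clock: 7.2
position: [0.6108, -0.0248, 0.1902]
ee_rot: [-2.25, -2.191, 0.001]
force: [0.6, -0.0, -1.7]
width: 0.282
gripper_force: 45.0
```

Run:
```python
from h import *
t=optics.get_image("top"); s=optics.get_image("side")
cv2.imwrite("pics/t4raw.png",t); cv2.imwrite("pics/s4raw.png",s)
o=sensors.observe(); print(o["clock"],o["position"],np.degrees(R.from_rotvec(o["ee_rot"]).as_euler("ZYX")),o["width"],o["gripper_force"],o["force"])
p=proj("side",[o["position"]])[0].astype(int); q=proj("top",[o["position"]])[0].astype(int)
a=cv2.resize(t[q[1]-25:q[1]+65,q[0]-50:q[0]+30],None,fx=5,fy=5,interpolation=cv2.INTER_CUBIC)
b=cv2.resize(s[p[1]-25:p[1]+65,p[0]-50:p[0]+30],None,fx=5,fy=5,interpolation=cv2.INTER_CUBIC)
print(p,q); cv2.imwrite("pics/g2.png",np.hstack([a,b]))
```

```text
7.3 [ 0.61099929 -0.02294521  0.19049723] [ 8.86201583e+01 -5.05473930e-02 -1.79951499e+02] 0.28177832918669665 44.99958157539368 [ 0.72436945  0.70698326 -1.54615475]
[324 160] [297 160]
```

View pics/g2.png

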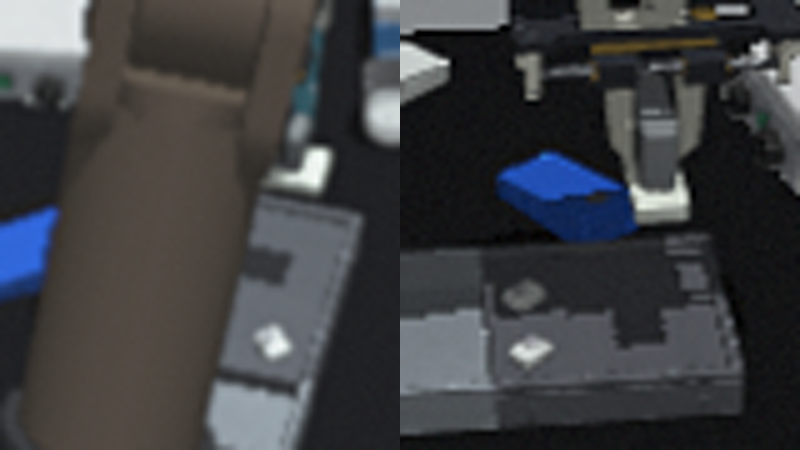

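The scraper is held firmly and level above the plate, with both chips ahead of it on the gutter side. Next I'll check its offset along the grip and the chips' span.

Run:
```python
from h import *
print("foot -y end bottom S",plane("side",[(321.2,179),(332,178.5)],.1494).round(4).tolist())
print("foot top corner T",plane("top",[(247+332/5,135+150/5)],.1634).round(4).tolist(), "bot T", plane("top",[(247+322/5,135+190/5)],.1494).round(4).tolist())
s=cv2.imread("pics/s2raw.png");t=cv2.imread("pics/t4raw.png")
print([f for f in faces("side",s,.041,140,150,900,(0.4,-.1,.25,.3))],[f for f in faces("top",t,.041,140,100,900,(0.4,-.1,.25,.3))])
```

```text
foot -y end bottom S [[0.5941, -0.0742], [0.6303, -0.0758]]
foot top corner T [[0.6245, -0.0845]] bot T [[0.5939, -0.0834]]
[(0.5205, -0.059, 26, 22, 45.0, 457)] [(0.517, -0.0585, 30, 23, 45.0, 605)]
```

Emit:
{"method": "arm_command", "body": {"deltas": [0, 0, 0, 0, -0.004, -0.04, 0, 0, 0, 0, 0, -0.004, -0.08, 0, 0, 0, 0, 0, -0.004, -0.11, 0, 0, 0, 0, 0, -0.004, -0.119, 0, 0, 0, 0, 0, -0.004, -0.119, 0, 0, 0, 0, -0.012, -0.004, -0.119, 0, 0, 0, 0, -0.024, -0.003, -0.119, 0, 0, 0, 0, -0.036, -0.003, -0.119, 0, 0, 0, 0, -0.048, -0.003, -0.119, 0, 0, 0, 0, -0.06, -0.003, -0.119, 0, 0, 0, 0, -0.072, -0.002, -0.119, 0, 0, 0, 0, -0.084, -0.002, -0.119, 0, 0, 0, 0, -0.096, -0.002, -0.119, 0, 0, 0, 0, -0.108, -0.001, -0.119, 0, 0, 0, 0, -0.12, -0.001, -0.119, 0, 0, 0, 0, -0.12, -0.001, -0.119, 0, 0, 0, 0, -0.12, -0.001, -0.119, 0, 0, 0, 0, -0.12, -0.001, -0.08, 0, 0, 0, 0, -0.12, 0.02, -0.03, 0, 0, 0, 0, -0.12, 0.06, 0, 0]}}

```text
clock: 9.3
position: [0.4924, 0.0309, 0.1905]
ee_rot: [2.255, 2.186, 0.001]
force: [1.6, 1.4, -2.0]
width: 0.281
gripper_force: 45.0
```

Run:
```python
from h import *
t=optics.get_image("top"); s=optics.get_image("side")
cv2.imwrite("pics/t5raw.png",t); cv2.imwrite("pics/s5raw.png",s)
o=sensors.observe(); print(o["clock"],o["position"],o["width"],o["gripper_force"],o["force"])
b=cv2.resize(s[140:235,255:355],None,fx=5,fy=5,interpolation=cv2.INTER_CUBIC)
cv2.imwrite("pics/g3.png",b)
```

```text
9.4 [0.4942654  0.03915415 0.1929861 ] 0.2806972461957417 44.99807059764862 [ 0.91781439  0.43200664 -3.14210917]
```

View pics/g3.png

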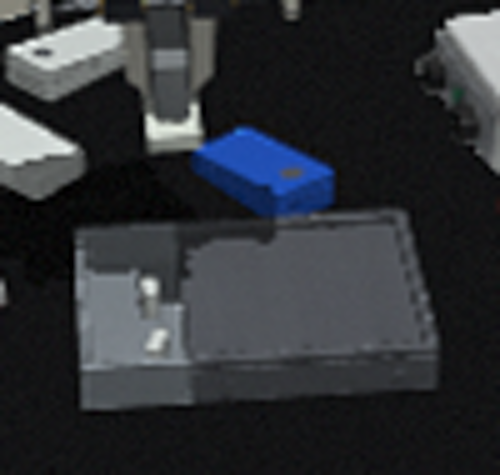

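Both chips now lie in the gutter (side (285,198) and (286,208)) and the plate is bare. I'll stand the scraper back on its old spot.

Emit:
{"method": "arm_command", "body": {"deltas": [0, 0, 0.05, 0.01, 0.045, 0, 0, 0, 0, 0.1, 0.02, 0.09, 0, 0, 0, 0, 0.15, 0.03, 0.135, 0, 0, 0, 0, 0.21, 0.04, 0.18, 0, 0, 0, 0, 0.27, 0.05, 0.225, 0, 0, 0, 0, 0.33, 0.06, 0.27, 0, 0, 0, 0, 0.39, 0.07, 0.315, 0, 0, 0, 0, 0.414, 0.073, 0.353, -0.03, 0, 0, 0, 0.414, 0.073, 0.353, -0.07, 0, 0, 0, 0.414, 0.073, 0.353, -0.11, 0, 0, 0, 0.414, 0.073, 0.353, -0.135, 0, 0, 0, 0.414, 0.073, 0.353, -0.147, 0, 0, 0, 0.414, 0.073, 0.353, -0.15, 0, 0, 0, 0.414, 0.073, 0.353, -0.15, 0, 0, 0, 0.414, 0.073, 0.353, -0.15, 80, 0, 0, 0.414, 0.073, 0.353, -0.15, 80, 0, 0, 0.414, 0.073, 0.353, -0.15, 80, 0, 0, 0.414, 0.073, 0.353, -0.15, 80, 0, 0, 0.414, 0.073, 0.353, -0.11, 80, 0, 0, 0.414, 0.073, 0.353, -0.06, 80]}}

```text
clock: 11.4
position: [0.5634, 0.3844, 0.1269]
ee_rot: [-1.43, -2.795, 0.007]
force: [1.9, 0.5, 0.9]
width: 0.751
gripper_force: 0.0
```

Run:
```python
from h import *
t=optics.get_image("top"); s=optics.get_image("side")
cv2.imwrite("pics/t6raw.png",t); cv2.imwrite("pics/s6raw.png",s)
o=sensors.observe(); print(o["clock"],o["position"],o["width"],o["gripper_force"],o["force"])
# ingot outlines: corners per view + dark marks
for n,im,boxes in(("side",s,[(255,140,290,162),(238,155,276,182),(236,230,282,270),(254,264,300,296)]),("top",t,[(178,188,206,220),(202,208,240,236),(322,225,362,268),(362,222,394,262)])):
  for b in boxes:
    c=im[b[1]:b[3],b[0]:b[2]]; big=cv2.resize(c,None,fx=8,fy=8,interpolation=cv2.INTER_CUBIC)
    mx=big.max(2).astype(int);mn=big.min(2)
    m=((mn>95)&(mx-mn<40)).astype(np.uint8); k=max(cv2.findContours(m,0,1)[0],key=cv2.contourArea)
    hull=cv2.convexHull(k); f=np.zeros_like(m); cv2.fillPoly(f,[hull],1); f=cv2.erode(f,np.ones((25,25)))
    d=((mn<110)&(f>0)).astype(np.uint8); l=cv2.connectedComponentsWithStats(d); j=1+np.argmax(l[2][1:,4]) if l[0]>1 else 0
    mk=(l[3][j]+.5)/8-.5+[b[0],b[1]]
    print(n,(cv2.approxPolyDP(hull,10,True).reshape(-1,2)/8+[b[0],b[1]]).round(1).tolist(),"mark",mk.round(1),l[2][j,4], plane(n,[mk],.032).round(3))
```

```text
11.5 [0.56698063 0.38904453 0.13581522] 0.8366637353660059 0.0 [0.00611761 0.93376866 0.79965832]
side [[289.9, 140.0], [255.0, 143.9], [255.0, 140.0]] mark [260.5 140.4] 209 [[0.399 0.459]]
side [[257.5, 163.6], [271.2, 169.5], [270.4, 175.1], [263.1, 179.6], [255.6, 176.4], [254.4, 171.2]] mark [263.  175.9] 233 [[0.4  0.16]]
side [[277.2, 242.1], [277.5, 250.1], [253.1, 266.2], [250.5, 266.5], [241.0, 259.0], [239.9, 254.5], [265.9, 235.2]] mark [267.5 241.3] 697 [[ 0.401 -0.233]]
side [[294.4, 267.8], [296.8, 277.6], [296.4, 288.1], [259.0, 291.8], [257.6, 274.2]] mark [289.  274.6] 894 [[ 0.456 -0.389]]
top [[193.2, 191.4], [202.8, 212.4], [191.6, 216.8], [186.5, 209.1], [181.6, 196.0]] mark [193.7 207.1] 1300 [[0.405 0.366]]
top [[229.2, 211.2], [229.9, 221.1], [227.9, 227.0], [212.9, 233.4], [206.5, 220.8]] mark [212.5 223.2] 1396 [[0.348 0.265]]
top [[341.4, 230.4], [343.9, 231.6], [355.6, 254.0], [354.2, 257.0], [343.4, 261.8], [329.6, 237.0]] mark [337.9 236.6] 152 [[ 0.399 -0.234]]
top [[373.9, 227.4], [387.6, 230.2], [384.6, 255.1], [383.0, 257.1], [369.6, 254.1]] mark [379.4 232.3] 165 [[ 0.454 -0.39 ]]
```

Run:
```python
from h import *
t=cv2.imread("pics/t6raw.png"); s=cv2.imread("pics/s6raw.png")
# yaw correction for slope
ing={"D":(.418,-.392,{"top":1.6,"side":7.8},1),"A":(.375,.237,{"top":-50.2,"side":-52.3},-1),"C":(.370,-.258,{"top":36.2,"side":43.4},1),"B":(.4335,.388,{"top":41.4,"side":29.7},-1)}
for k,(x,y,v,sg) in ing.items():
    for n,a in v.items():
        o,_=ray(n,[(320,200)]); h=(np.array([x,y])-o[:2])/(o[2]-.03)
        u=sg*np.array([np.cos(np.radians(a)),np.sin(np.radians(a))])*.112-.012*h
        print(k,n,np.degrees(np.arctan2(u[1],u[0])).round(1))
# tray edges on planes
def edge(n,im,z,a,b,half=.015,k=25):
    "mean strongest-gradient offset across line a->b (world xy)"
    a,b=np.array(a),np.array(b); d=(b-a)/np.linalg.norm(b-a); nn=np.array([-d[1],d[0]]); P=[]
    for f in np.linspace(.1,.9,k):
        off=np.arange(-half,half,.0005); q=a+f*(b-a)+off[:,None]*nn
        px=proj(n,np.c_[q,np.full(len(q),z)]).astype(np.float32)
        g=cv2.remap(im,px[:,0][None],px[:,1][None],cv2.INTER_LINEAR)[0].astype(float).mean(1)
        gr=np.abs(np.gradient(cv2.GaussianBlur(g[None],(9,1),0)[0])); P.append(q[gr.argmax()])
    P=np.array(P); l=cv2.fitLine(P.astype(np.float32),cv2.DIST_HUBER,0,.01,.01).ravel()
    return l[2:].round(4),np.degrees(np.arctan2(l[1],l[0])).round(2), g.max()
for n,im in(("side",s),("top",t)):
    print(n,"plate edge -85",edge(n,im,.03,(.495,-.07),(.497,.05)))
    print(n,"+x outer 88",edge(n,im,.038,(.665,-.09),(.668,.06)))
    print(n,"+y outer 88",edge(n,im,.038,(.51,.077),(.65,.073)))
    print(n,"-y outer bottom",edge(n,im,.0,(.44,-.095),(.65,-.101)))
crop("top",t,180,150,150,100,4,"pics/t6.png")
```

```text
D top 1.9
D side 1.6
A top 133.9
A side 134.9
C top 38.1
C side 37.6
B top -139.0
B side -141.4
side plate edge -85 (array([0.4917, 0.0037], dtype=float32), np.float32(87.98), np.float64(120.0))
side +x outer 88 (array([ 0.6687, -0.012 ], dtype=float32), np.float32(88.34), np.float64(86.33333333333333))
side +y outer 88 (array([0.572 , 0.0724], dtype=float32), np.float32(-4.38), np.float64(91.33333333333333))
side -y outer bottom (array([ 0.5507, -0.095 ], dtype=float32), np.float32(-1.69), np.float64(52.0))
top plate edge -85 (array([ 0.4903, -0.0051], dtype=float32), np.float32(88.68), np.float64(110.0))
top +x outer 88 (array([ 0.6663, -0.011 ], dtype=float32), np.float32(89.15), np.float64(88.66666666666667))
top +y outer 88 (array([0.5806, 0.078 ], dtype=float32), np.float32(-1.09), np.float64(104.33333333333333))
top -y outer bottom (array([ 0.5598, -0.0939], dtype=float32), np.float32(-0.72), np.float64(105.66666666666667))
```

View pics/t6.png

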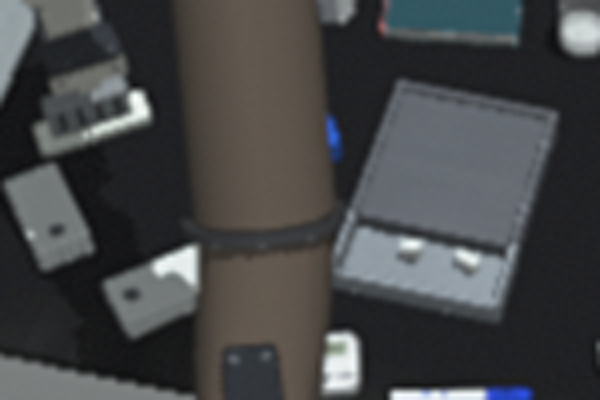

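The top view shows the scraper standing free, the tray whole with both chips in the gutter, and two ingots (marks at top (194,207) and (213,223)). The slope-corrected yaws agree within about 2° between the cameras. Next: pick the ingot at (0.3755, 0.237).

Emit:
{"method": "arm_command", "body": {"deltas": [0, 0, 0.02, -0.035, -0.03, 0, 80, 0, 0, 0.04, -0.075, -0.06, 0, 80, 0, 0, 0.06, -0.115, -0.09, 0, 80, 0, 0, 0.08, -0.15, -0.12, 0, 80, 0, 0, 0.094, -0.19, -0.152, 0, 80, 0, 0, 0.094, -0.19, -0.152, -0.03, 80, 0, 0, 0.094, -0.19, -0.152, -0.07, 80, 0, 0, 0.094, -0.19, -0.152, -0.098, 80, 0, 0, 0.094, -0.19, -0.152, -0.108, 80, 0, 0, 0.094, -0.19, -0.152, -0.108, 80, 0, 0, 0.094, -0.19, -0.152, -0.108, 0, 0, 0, 0.094, -0.19, -0.152, -0.108, 0, 0, 0, 0.094, -0.19, -0.152, -0.108, 0, 0, 0, 0.094, -0.19, -0.152, -0.108, 0, 0, 0, 0.094, -0.19, -0.152, -0.108, 0, 0, 0, 0.094, -0.19, -0.152, -0.108, 0, 0, 0, 0.094, -0.19, -0.152, -0.108, 0, 0, 0, 0.094, -0.19, -0.152, -0.07, 0, 0, 0, 0.094, -0.19, -0.152, -0.02, 0, 0, 0, 0.094, -0.19, -0.152, 0.02, 0], "force": 50}}

```text
clock: 13.5
position: [0.3734, 0.2332, 0.1498]
ee_rot: [-1.22, -2.893, 0.003]
force: [1.7, -0.6, -4.9]
width: 0.605
gripper_force: 50.0
```

```bash
cat >> h.py <<'E'
def st():
    o=sensors.observe(); print(round(o["clock"],1),o["position"].round(4),np.degrees(R.from_rotvec(o["ee_rot"]).as_euler("ZYX")).round(2),"w_mm",round(o["width"]*92,1),o["gripper_force"].round(1) if hasattr(o["gripper_force"],"round") else o["gripper_force"],o["force"].round(1),"j7",o["joints"][6].round(2)); return o
E
python3 - <<'E'
from h import *
o=st(); s=optics.get_image("side"); cv2.imwrite("pics/s7raw.png",s); cv2.imwrite("pics/t7raw.png",optics.get_image("top"))
zb=o["position"][2]-.023+.028
for n in("side","top"):
    im=cv2.imread(f"pics/{n[0]}7raw.png"); print(n,[f for f in faces(n,im,zb,150,500,9000,(.25,.1,.25,.27))])
E
```

```text
13.5 [0.3734 0.2332 0.1498] [ 1.3428e+02 -6.0000e-02 -1.7987e+02] w_mm 55.7 50.000672936439514 [ 1.7 -0.6 -4.9] j7 -0.25
side [(0.3993, 0.1928, 58, 42, 45.0, 2005), (0.4432, 0.1582, 67, 48, 29.9, 2328)]
top [(0.3563, 0.3352, 91, 55, 43.6, 3776), (0.46, 0.2445, 40, 25, 0.0, 718)]
```

Emit:
{"method": "arm_command", "body": {"deltas": [0, 0, 0.07, 0.03, -0.035, 0, 0, 0, 0, 0.14, 0.06, -0.07, 0, 0, 0, 0, 0.21, 0.09, -0.105, 0, 0, 0, 0, 0.28, 0.12, -0.14, 0, 0, 0, 0, 0.35, 0.15, -0.18, 0, 0, 0, 0, 0.42, 0.18, -0.215, 0, 0, 0, 0, 0.491, 0.203, -0.2465, 0, 0, 0, 0, 0.491, 0.203, -0.2465, -0.02, 0, 0, 0, 0.491, 0.203, -0.2465, -0.05, 0, 0, 0, 0.491, 0.203, -0.2465, -0.08, 0, 0, 0, 0.491, 0.203, -0.2465, -0.093, 0, 0, 0, 0.491, 0.203, -0.2465, -0.0975, 0, 0, 0, 0.491, 0.203, -0.2465, -0.0975, 0, 0, 0, 0.491, 0.203, -0.2465, -0.0975, 0, 0, 0, 0.491, 0.203, -0.2465, -0.0975, 72, 0, 0, 0.491, 0.203, -0.2465, -0.0975, 72, 0, 0, 0.491, 0.203, -0.2465, -0.0975, 72, 0, 0, 0.491, 0.203, -0.2465, -0.07, 72, 0, 0, 0.491, 0.203, -0.2465, -0.03, 72, 0, 0, 0.491, 0.203, -0.2465, 0.01, 72]}}

```text
clock: 15.6
position: [0.5766, -0.0127, 0.1585]
ee_rot: [-0.042, -3.139, -0.001]
force: [0.8, -0.4, -0.5]
width: 0.784
gripper_force: 0.0
```

```bash
python3 - <<'E'
from h import *
st()
```

```text
15.6 [ 0.5766 -0.0127  0.1585] [ 1.7846e+02 -1.6000e-01  1.7997e+02] w_mm 72.1 0.0 [ 0.8 -0.4 -0.5] j7 1.01bash: warning: here-document at line 26 delimited by end-of-file (wanted `E')
```

Emit:
{"method": "arm_command", "body": {"deltas": [0, 0, -0.09, -0.018, -0.0425, 0, 80, 0, 0, -0.18, -0.036, -0.085, 0, 80, 0, 0, -0.27, -0.054, -0.1275, 0, 80, 0, 0, -0.36, -0.072, -0.17, 0, 80, 0, 0, -0.45, -0.09, -0.2125, 0, 80, 0, 0, -0.54, -0.108, -0.255, 0, 80, 0, 0, -0.63, -0.126, -0.2975, 0, 80, 0, 0, -0.72, -0.144, -0.34, 0, 80, 0, 0, -0.81, -0.16, -0.3825, 0, 80, 0, 0, -0.9, -0.16, -0.3825, 0, 80, 0, 0, -1, -0.16, -0.3825, 0, 80]}}

```text
clock: 16.7
position: [0.416, -0.3969, 0.1574]
ee_rot: [-2.253, -2.187, 0.001]
force: [1.0, 0.1, -0.1]
width: 0.871
gripper_force: 0.0
```

Run:
```python
from h import *
st(); s=optics.get_image("side"); t=optics.get_image("top"); cv2.imwrite("pics/s8raw.png",s); cv2.imwrite("pics/t8raw.png",t)
for n,im in(("side",s),("top",t)):
    for thr in(150,185): print(n,faces(n,im,.058,thr,2000,9000,(.48,-.12,.2,.22)))
a=cv2.resize(t[150:225,250:330],None,fx=5,fy=5,interpolation=cv2.INTER_CUBIC)
b=cv2.resize(s[155:230,262:342],None,fx=5,fy=5,interpolation=cv2.INTER_CUBIC)
cv2.imwrite("pics/p1.png",np.hstack([a,b]))
```

```text
16.7 [ 0.416  -0.3969  0.1574] [ 8.8290e+01 -4.0000e-02 -1.7993e+02] w_mm 80.2 0.0 [ 1.   0.1 -0.1] j7 0.4
side [(0.5729, -0.0156, 118, 60, -11.4, 6042)]
side [(0.5732, -0.0151, 113, 55, -10.8, 5113)]
top [(0.569, -0.001, 108, 36, 0.0, 2420)]
top []
```

View pics/p1.png

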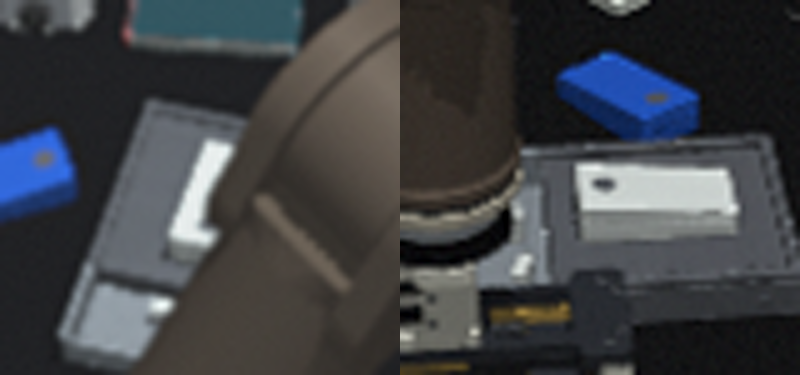

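```bash
cat >> h.py <<'E'
def edge(n,im,z,a,b,half=.012,k=40,sign=0):
    "line of strongest gradient near a->b (world xy at height z); offsets along left normal; sign picks rising/falling"
    a,b=np.array(a),np.array(b); d=(b-a)/np.linalg.norm(b-a); nn=np.array([-d[1],d[0]]); P=[]
    for f in np.linspace(.08,.92,k):
        off=np.arange(-half,half,.0005); q=a+f*(b-a)+off[:,None]*nn
        px=proj(n,np.c_[q,np.full(len(q),z)]).astype(np.float32)
        g=cv2.remap(im,px[:,0][None],px[:,1][None],cv2.INTER_LINEAR)[0].astype(float).mean(1)
        gr=np.gradient(cv2.GaussianBlur(g[None],(9,1),0)[0]); gr=np.abs(gr) if not sign else gr*sign
        P.append(q[gr.argmax()])
    l=cv2.fitLine(np.array(P,np.float32),cv2.DIST_HUBER,0,.01,.01).ravel()
    return l[2:].round(4).tolist(),round(float(np.degrees(np.arctan2(l[1],l[0]))),2)
E
python3 - <<'E'
from h import *
s=cv2.imread("pics/s8raw.png"); s6=cv2.imread("pics/s6raw.png")
print("bottom -y edge",edge("side",s,.03,(.525,-.042),(.63,-.044),sign=1))
print("top +y edge approx z58", edge("side",s,.058,(.525,.015),(.63,.013),.02,sign=-1))
print("top -y edge approx z58", edge("side",s,.058,(.525,-.04),(.63,-.045),.012,sign=1))
print("+x top end z52(thin)",edge("side",s,.052,(.63,-.035),(.63,.01),.015),"-x end z64",edge("side",s,.064,(.518,-.035),(.518,.01),.015))
print("-y rim outer top",edge("side",s6,.038,(.52,-.0985),(.65,-.1015)),"bottom",edge("side",s6,.0,(.52,-.0985),(.65,-.1015),sign=1))
print("+y rim outer top",edge("side",s6,.038,(.52,.078),(.65,.074),.006,sign=-1))
E
```

```text
bottom -y edge ([0.5745000243186951, -0.03669999912381172], -1.53)
top +y edge approx z58 ([0.5788000226020813, 0.011500000022351742], -13.88)
top -y edge approx z58 ([0.5759000182151794, -0.04230000078678131], -8.16)
+x top end z52(thin) ([0.6284000277519226, -0.011099999770522118], 88.4) -x end z64 ([0.5170000195503235, -0.01549999974668026], -88.44)
-y rim outer top ([0.5878000259399414, -0.09950000047683716], -0.86) bottom ([0.585099995136261, -0.0957999974489212], -0.96)
+y rim outer top ([0.5867000222206116, 0.07670000195503235], -2.05)
```

Side view: ingot 1 lies at yaw −1.5°, square to the tray and thick end to the gutter. Its centre is about 6 mm short of the plate's centre along x, so I'll go back, regrasp it and nudge it over.

Emit:
{"method": "arm_command", "body": {"deltas": [0, 0, -0.09, 0.018, 0.0425, 0, 80, 0, 0, -0.18, 0.036, 0.085, 0, 80, 0, 0, -0.27, 0.054, 0.1275, 0, 80, 0, 0, -0.36, 0.072, 0.17, 0, 80, 0, 0, -0.45, 0.09, 0.2125, 0, 80, 0, 0, -0.54, 0.108, 0.255, 0, 80, 0, 0, -0.63, 0.126, 0.2975, 0, 80, 0, 0, -0.72, 0.144, 0.34, 0, 80, 0, 0, -0.81, 0.154, 0.382, 0, 80, 0, 0, -0.9, 0.154, 0.382, 0, 80, 0, 0, -1, 0.154, 0.382, 0, 80, 0, 0, -1, 0.154, 0.382, -0.04, 80, 0, 0, -1, 0.154, 0.382, -0.08, 80, 0, 0, -1, 0.154, 0.382, -0.1, 80, 0, 0, -1, 0.154, 0.382, -0.107, 80, 0, 0, -1, 0.154, 0.382, -0.107, 0, 0, 0, -1, 0.154, 0.382, -0.107, 0, 0, 0, -1, 0.154, 0.382, -0.107, 0, 0, 0, -1, 0.154, 0.382, -0.107, 0, 0, 0, -1, 0.154, 0.382, -0.107, 0]}}

```text
clock: 18.8
position: [0.572, -0.0132, 0.052]
ee_rot: [-3.141, 0.031, -0.002]
force: [-0.6, -0.2, 3.1]
width: 0.61
gripper_force: 50.0
```

Run:
```python
from h import *
st()
```

```text
18.8 [ 0.572  -0.0132  0.052 ] [-1.12e+00 -6.00e-02 -1.80e+02] w_mm 56.1 49.956243485212326 [-0.6 -0.2  3.1] j7 -1.77
```

Emit:
{"method": "arm_command", "body": {"deltas": [0, 0, 0, 0, 0, 0.004, 0, 0, 0, -0.004, 0.006, 0, 0.004, 0, 0, 0, -0.004, 0.006, 0, 0.004, 0, 0, 0, -0.004, 0.006, 0, 0.0005, 0, 0, 0, -0.004, 0.006, 0, 0.0005, 0, 0, 0, -0.004, 0.006, 0, 0.0005, 75, 0, 0, -0.004, 0.006, 0, 0.0005, 75, 0, 0, -0.004, 0.006, 0, 0.0005, 75, 0, 0, -0.004, 0.006, 0, 0.03, 80, 0, 0, -0.004, 0.006, 0, 0.07, 80, 0, 0, 0, 0, -0.01, 0.105, 80, 0, 0, 0.01, -0.018, -0.053, 0.11, 80, 0, 0, 0.02, -0.036, -0.096, 0.11, 80, 0, 0, 0.032, -0.054, -0.139, 0.11, 80, 0, 0, 0.032, -0.072, -0.182, 0.11, 80, 0, 0, 0.032, -0.09, -0.225, 0.11, 80, 0, 0, 0.032, -0.108, -0.268, 0.11, 80, 0, 0, 0.032, -0.126, -0.311, 0.11, 80, 0, 0, 0.032, -0.144, -0.354, 0.11, 80, 0, 0, 0.032, -0.155, -0.378, 0.11, 80]}}

```text
clock: 20.8
position: [0.4139, -0.3954, 0.1615]
ee_rot: [3.14, 0.04, -0.001]
force: [0.6, -0.3, -0.2]
width: 0.867
gripper_force: 0.0
```

Run:
```python
from h import *
s=optics.get_image("side"); t=optics.get_image("top"); cv2.imwrite("pics/s9raw.png",s); cv2.imwrite("pics/t9raw.png",t); st()
print("bottom -y edge",edge("side",s,.03,(.525,-.042),(.63,-.044),sign=1))
print("+x end",edge("side",s,.052,(.635,-.035),(.635,.01),.015),"-x end",edge("side",s,.064,(.524,-.035),(.524,.01),.015))
print("tray -85",edge("side",s,.03,(.492,-.05),(.493,.05)),"+88",edge("side",s,.038,(.667,-.09),(.67,.06)),"+80",edge("side",s,.03,(.659,-.07),(.661,.05),.005))
print("D",faces("top",t,.028,170,2500,9000,(.3,-.45,.25,.3)))
```

```text
20.9 [ 0.4133 -0.3961  0.1613] [1.3000e+00 8.0000e-02 1.7987e+02] w_mm 79.8 0.0 [-1.  -0.3  0.3] j7 -0.92
bottom -y edge ([0.5853000283241272, -0.03689999878406525], -2.43)
+x end ([0.6348000168800354, -0.012199999764561653], 88.34) -x end ([0.5228000283241272, -0.009200000204145908], 84.57)
tray -85 ([0.4918000102043152, 0.0031999999191612005], 88.64) +88 ([0.6682000160217285, -0.027300000190734863], 88.7) +80 ([0.6596999764442444, -0.007400000002235174], -87.71)
D []
```

Emit:
{"method": "arm_command", "body": {"deltas": [0, 0, 0, 0, 0, -0.04, 80, 0, 0, 0, 0, 0, -0.08, 80, 0, 0, 0, 0, 0, -0.08, 80, 0, 0, 0, 0, 0, -0.08, 80, 0, 0, 0, 0, 0, -0.08, 80]}}

```text
clock: 21.4
position: [0.4178, -0.3917, 0.0833]
ee_rot: [3.14, 0.048, 0.003]
force: [-0.2, -0.6, 0.7]
width: 0.871
gripper_force: 0.0
```

Run:
```python
from h import *
o=st(); s=optics.get_image("side"); st()
print("D ends z34 +x",edge("side",s,.034,(.474,-.41),(.474,-.37),.012),"z22 -x",edge("side",s,.022,(.362,-.41),(.362,-.37),.012))
```

```text
21.4 [ 0.4178 -0.3917  0.0833] [ 1.7500e+00 -1.2000e-01  1.7991e+02] w_mm 80.1 0.0 [-0.2 -0.6  0.7] j7 -0.93
21.4 [ 0.4179 -0.3919  0.0835] [ 1.7400e+00 -1.4000e-01  1.7988e+02] w_mm 80.2 0.0 [-0.4  0.9 -0.4] j7 -0.93
D ends z34 +x ([0.47600001096725464, -0.3887999951839447], -89.24) z22 -x ([0.36250001192092896, -0.38909998536109924], -89.54)
```

Emit:
{"method": "arm_command", "body": {"deltas": [0, 0, 0, 0, 0, -0.03, 80, 0, 0, 0, 0, 0, -0.055, 80, 0, 0, 0, 0, 0, -0.06, 80, 0, 0, 0, 0, 0, -0.06, 80, 0, 0, 0, 0, 0, -0.06, 0, 0, 0, 0, 0, 0, -0.06, 0, 0, 0, 0, 0, 0, -0.06, 0, 0, 0, 0, 0, 0, -0.06, 0, 0, 0, 0, 0, 0, -0.06, 0, 0, 0, 0, 0, 0, -0.06, 0, 0, 0, 0, 0, 0, -0.03, 0, 0, 0, 0, 0, 0, 0.02, 0, 0, 0, 0, 0, 0, 0.065, 0, 0, 0, -0.005, 0.016, 0.04, 0.085, 0, 0, 0, -0.01, 0.033, 0.08, 0.085, 0, 0, 0, -0.015, 0.05, 0.12, 0.085, 0, 0, 0, -0.02, 0.067, 0.16, 0.085, 0, 0, 0, -0.025, 0.084, 0.2, 0.085, 0, 0, 0, -0.03, 0.101, 0.24, 0.085, 0, 0, 0, -0.035, 0.118, 0.28, 0.085, 0]}}

```text
clock: 23.45
position: [0.5344, -0.1097, 0.1662]
ee_rot: [3.141, -0.04, -0.001]
force: [1.7, -1.4, -4.2]
width: 0.606
gripper_force: 50.0
```

Run:
```python
from h import *
o=st(); n=R.from_rotvec([0,.107,0])  # lean toward tray +x
r0=R.from_euler("z",-1.4,degrees=True)*n*R.from_euler("z",1.4,degrees=True)
print((r0*R.from_euler("z",0,degrees=True)).as_rotvec()/(np.pi/2))
```

```text
23.4 [ 0.5344 -0.1097  0.1662] [-1.4600e+00  5.0000e-02  1.7999e+02] w_mm 55.7 49.99795272946358 [ 1.7 -1.4 -4.2] j7 -1.56
[0.00166428 0.06809798 0.        ]
```

Emit:
{"method": "arm_command", "body": {"deltas": [0, 0.02, 0, 0.018, 0.04, 0, 0, 0, 0.04, 0, 0.036, 0.08, 0, 0, 0.002, 0.068, 0, 0.045, 0.0985, -0.02, 0, 0.002, 0.068, 0, 0.045, 0.0985, -0.038, 0, 0.002, 0.068, 0, 0.045, 0.0985, -0.038, 0, 0.002, 0.068, 0, 0.045, 0.0985, -0.038, 0, 0.002, 0.068, 0, 0.045, 0.0985, -0.038, 0]}}

```text
clock: 24.15
position: [0.5796, -0.0138, 0.1294]
ee_rot: [-3.135, 0.041, 0.166]
force: [-0.4, -0.9, -3.1]
width: 0.604
gripper_force: 50.0
```

Run:
```python
from h import *
s=optics.get_image("side"); cv2.imwrite("pics/s10raw.png",s); o=st()
p=o["position"]; Rm=R.from_rotvec(o["ee_rot"]).as_matrix()
def off(L,h): return p+Rm@np.array([L,0,.0234-h])   # tool x = thick dir, z down
for nm,L,h in(("thick",.056,.034),("thin",-.056,.022)):
    e=off(L,h); print(nm,e.round(4),edge("side",s,e[2],(e[0],e[1]-.02),(e[0],e[1]+.02),.012))
print("lower ends",edge("side",s,.052,(.635,-.035),(.635,-.005),.012),edge("side",s,.064,(.524,-.035),(.524,-.005),.012))
```

```text
24.2 [ 0.5798 -0.0137  0.1296] [  -1.51    6.03 -179.99] w_mm 55.8 49.9993622303009 [ 0.9 -0.5 -3.4] j7 -1.74
thick [ 0.6366 -0.0152  0.1342] ([0.6402999758720398, -0.015699999406933784], 88.57)
thin [ 0.524  -0.0122  0.134 ] ([0.5260000228881836, -0.012799999676644802], -88.62)
lower ends ([0.633400022983551, -0.020400000736117363], 89.18) ([0.5228000283241272, -0.017799999564886093], -85.42)
```

Emit:
{"method": "arm_command", "body": {"deltas": [0, 0, 0, -0.0015, 0, -0.02, 0, 0, 0, 0, -0.0015, 0, -0.036, 0, 0, 0, 0, -0.0015, 0, -0.044, 0, 0, 0, 0, -0.0015, 0, -0.0475, 0, 0, 0, 0, -0.0015, 0, -0.0485, 0, 0, 0, 0, -0.0015, 0, -0.0485, 0, 0, 0, 0, -0.0015, 0, -0.0485, 0, 0, 0, 0, -0.0015, 0, -0.0485, 75, 0, 0, 0, -0.0015, 0, -0.0485, 75, 0, 0, 0, -0.0015, 0, -0.0485, 75, 0, 0, 0, -0.0015, 0, -0.0485, 75, 0, 0, 0, 0, 0, -0.02, 75, 0, 0, 0, 0, 0, 0.02, 75, 0, -0.068, 0, 0, 0, 0.06, 80, 0, -0.068, 0, 0, 0, 0.06, 80, 0, -0.068, 0, -0.02, -0.03, 0.06, 80, 0, -0.068, 0.05, -0.05, -0.065, 0.06, 80, 0, -0.068, 0.1, -0.08, -0.1, 0.06, 80, 0, -0.068, 0.15, -0.11, -0.135, 0.06, 80, 0, -0.068, 0.2, -0.14, -0.165, 0.06, 80]}}

```text
clock: 26.2
position: [0.438, -0.1795, 0.1883]
ee_rot: [3.094, 0.454, 0.0]
force: [0.1, -0.6, 1.0]
width: 0.871
gripper_force: 0.0
```

Run:
```python
from h import *
s=optics.get_image("side"); t=optics.get_image("top"); cv2.imwrite("pics/s11raw.png",s); cv2.imwrite("pics/t11raw.png",t); o=st()
print("upper top ends z86",edge("side",s,.086,(.633,-.035),(.633,.01),.012),edge("side",s,.086,(.522,-.035),(.522,.01),.012))
print("bottom -y edge",edge("side",s,.03,(.525,-.042),(.63,-.044),sign=1), "top -y edge z86",edge("side",s,.086,(.525,-.042),(.63,-.044)))
print(faces("side",s,.086,170,2000,9000,(.48,-.12,.2,.22)),faces("top",t,.086,170,2000,9000,(.48,-.12,.2,.22)))
print("C",faces("top",t,.028,170,2500,9000,(.3,-.45,.25,.3)),faces("side",s,.028,170,2500,9000,(.3,-.45,.25,.3)))
a=cv2.resize(t[140:215,250:330],None,fx=5,fy=5,interpolation=cv2.INTER_CUBIC)
b=cv2.resize(s[155:230,262:342],None,fx=5,fy=5,interpolation=cv2.INTER_CUBIC)
cv2.imwrite("pics/p2.png",np.hstack([a,b]))
```

```text
26.3 [ 0.4348 -0.1824  0.1881] [ 16.26   0.3  179.18] w_mm 80.2 0.0 [ 0.6  0.6 -0.7] j7 -1.09
upper top ends z86 ([0.6377000212669373, -0.013199999928474426], 88.76) ([0.5248000025749207, -0.011099999770522118], -88.92)
bottom -y edge ([0.5789999961853027, -0.03680000081658363], -1.81) top -y edge z86 ([0.5788000226020813, -0.04360000044107437], -1.68)
[(0.5815, -0.015, 109, 58, 0.0, 5707)] [(0.5764, -0.0217, 113, 42, -0.9, 3841)]
C [(0.3685, -0.2576, 121, 57, 36.2, 6106)] [(0.3719, -0.2579, 121, 54, 43.4, 6046)]
```

View pics/p2.png

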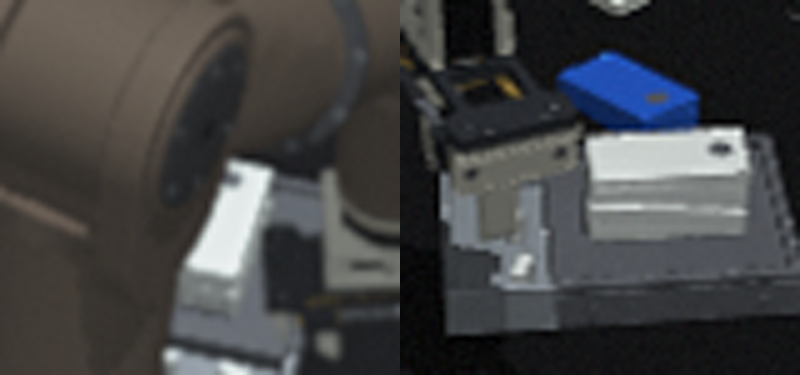

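Pair one is level and square. The upper ingot's mark is at the far end from the gutter and the lower one's is at the gutter end. Next is the ingot at (0.370, −0.258).

Emit:
{"method": "arm_command", "body": {"deltas": [0, 0, 0.08, -0.025, -0.028, 0, 80, 0, 0, 0.16, -0.05, -0.056, 0, 80, 0, 0, 0.237, -0.07, -0.0795, -0.01, 80, 0, 0, 0.237, -0.07, -0.0795, -0.05, 80, 0, 0, 0.237, -0.07, -0.0795, -0.095, 80, 0, 0, 0.237, -0.07, -0.0795, -0.135, 80, 0, 0, 0.237, -0.07, -0.0795, -0.158, 80, 0, 0, 0.237, -0.07, -0.0795, -0.167, 80, 0, 0, 0.237, -0.07, -0.0795, -0.167, 80, 0, 0, 0.237, -0.07, -0.0795, -0.167, 0, 0, 0, 0.237, -0.07, -0.0795, -0.167, 0, 0, 0, 0.237, -0.07, -0.0795, -0.167, 0, 0, 0, 0.237, -0.07, -0.0795, -0.167, 0, 0, 0, 0.237, -0.07, -0.0795, -0.167, 0, 0, 0, 0.237, -0.07, -0.0795, -0.167, 0, 0, 0, 0.237, -0.07, -0.0795, -0.167, 0, 0, 0, 0.237, -0.07, -0.0795, -0.13, 0, 0, 0, 0.237, -0.07, -0.0795, -0.08, 0, 0, 0, 0.237, -0.07, -0.0795, -0.03, 0, 0, 0, 0.237, -0.07, -0.0795, -0.01, 0]}}

```text
clock: 28.3
position: [0.3707, -0.2578, 0.1824]
ee_rot: [2.956, 1.014, 0.01]
force: [0.6, 0.3, -4.2]
width: 0.605
gripper_force: 49.9
```

Run:
```python
from h import *
st()
```

```text
28.3 [ 0.3707 -0.2578  0.1824] [ 3.7860e+01 -3.0000e-02  1.7896e+02] w_mm 55.6 49.85615703742951 [ 0.6  0.3 -4.2] j7 -0.5
```

Emit:
{"method": "arm_command", "body": {"deltas": [0, 0, 0.08, 0.03, 0.035, 0, 0, 0, 0, 0.16, 0.06, 0.07, 0, 0, 0, 0, 0.24, 0.09, 0.105, 0, 0, 0, 0, 0.32, 0.12, 0.14, 0, 0, 0, 0, 0.4, 0.15, 0.175, 0, 0, 0, 0, 0.48, 0.18, 0.21, 0, 0, 0, 0, 0.563, 0.208, 0.2446, 0, 0, 0, 0, 0.563, 0.208, 0.2446, -0.02, 0, 0, 0, 0.563, 0.208, 0.2446, -0.045, 0, 0, 0, 0.563, 0.208, 0.2446, -0.045, 0, 0, 0, 0.563, 0.208, 0.2446, -0.045, 0, 0, 0, 0.563, 0.208, 0.2446, -0.045, 0]}}

```text
clock: 29.5
position: [0.578, -0.0129, 0.1345]
ee_rot: [2.242, 2.184, 0.015]
force: [0.0, -0.9, -4.3]
width: 0.603
gripper_force: 49.9
```

Run:
```python
from h import *
s=optics.get_image("side"); t=optics.get_image("top"); cv2.imwrite("pics/s12raw.png",s); cv2.imwrite("pics/t12raw.png",t); o=st()
p=o["position"]; Rm=R.from_rotvec(o["ee_rot"]).as_matrix()
for nm,L,h in(("thick",.056,.034),("thin",-.056,.022),("thin bottom",-.056,0)):
    e=p+Rm@np.array([L,0,.0234-h])
    for n,im in(("side",s),("top",t)): print(nm,n,e.round(4),edge(n,im,e[2],(e[0]-.02,e[1]),(e[0]+.02,e[1]),.015))
a=cv2.resize(t[130:205,255:335],None,fx=5,fy=5,interpolation=cv2.INTER_CUBIC)
b=cv2.resize(s[145:220,275:355],None,fx=5,fy=5,interpolation=cv2.INTER_CUBIC)
cv2.imwrite("pics/p3.png",np.hstack([a,b]))
```

```text
29.6 [ 0.5782 -0.013   0.1347] [8.8510e+01 8.0000e-02 1.7911e+02] w_mm 55.8 49.85626847483218 [-0.1 -0.5 -2.9] j7 -0.36
thick side [0.5795 0.043  0.1452] ([0.576200008392334, 0.05009999871253967], -25.85)
thick top [0.5795 0.043  0.1452] ([0.5820000171661377, 0.04650000110268593], -28.01)
thin side [ 0.5767 -0.0689  0.1334] ([0.5767999887466431, -0.06840000301599503], -6.52)
thin top [ 0.5767 -0.0689  0.1334] ([0.5777000188827515, -0.06769999861717224], -3.47)
thin bottom side [ 0.5771 -0.069   0.1114] ([0.574400007724762, -0.05990000069141388], -5.41)
thin bottom top [ 0.5771 -0.069   0.1114] ([0.5764999985694885, -0.06319999694824219], -3.05)
```

View pics/p3.png

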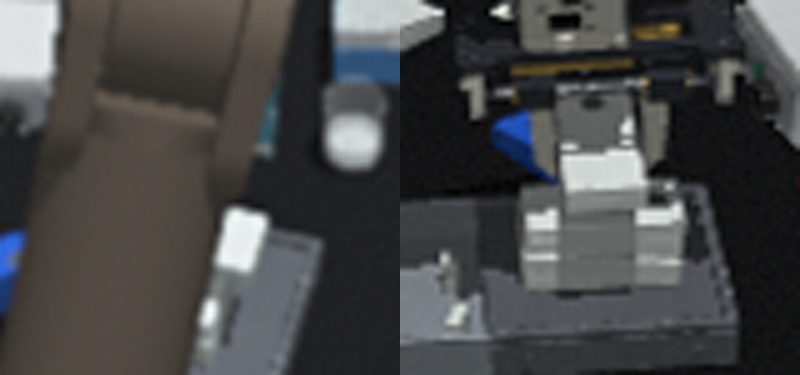

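Run:
```python
from h import *
o=st(); r=R.from_rotvec(o["ee_rot"]); d=R.from_euler("ZYX",[88.6,0,180],degrees=True)
print(((d*r.inv()).as_rotvec()/(np.pi/2)).round(4))
```

```text
29.6 [ 0.5782 -0.013   0.1347] [8.8510e+01 8.0000e-02 1.7911e+02] w_mm 55.8 49.85626847483218 [-0.1 -0.5 -2.9] j7 -0.36
[0.0012 0.0099 0.001 ]
```

Emit:
{"method": "arm_command", "body": {"deltas": [0, 0.01, 0, 0, 0, -0.01, 0, 0, 0.01, 0, 0, 0, -0.02, 0, 0, 0.01, 0, 0, 0, -0.025, 0, 0, 0.01, 0, 0, 0, -0.026, 0, 0, 0.01, 0, 0, 0, -0.026, 0, 0, 0.01, 0, 0, 0, -0.026, 0, 0, 0.01, 0, 0, 0, -0.026, 72, 0, 0.01, 0, 0, 0, -0.026, 72, 0, 0.01, 0, 0, 0, -0.026, 72, 0, 0.01, 0, 0, 0, -0.026, 72, 0, 0.01, 0, 0, 0, 0, 72, 0, 0.01, 0, 0, 0, 0.04, 80, 0, 0.01, 0, 0, 0.01, 0.07, 80, 0, 0.01, 0, -0.015, 0.05, 0.07, 80, 0, 0.01, 0, -0.03, 0.09, 0.07, 80, 0, 0.01, 0, -0.045, 0.13, 0.07, 80, 0, 0.01, 0, -0.06, 0.17, 0.07, 80, 0, 0.01, 0, -0.075, 0.21, 0.07, 80, 0, 0.01, 0, -0.09, 0.25, 0.07, 80, 0, 0.01, 0, -0.105, 0.29, 0.07, 80]}}

```text
clock: 31.6
position: [0.4719, 0.2788, 0.2036]
ee_rot: [-2.25, -2.193, 0.004]
force: [1.1, -0.1, 0.7]
width: 0.874
gripper_force: 0.0
```

Run:
```python
from h import *
s=optics.get_image("side"); t=optics.get_image("top"); cv2.imwrite("pics/s13raw.png",s); cv2.imwrite("pics/t13raw.png",t); o=st()
for n,im in(("side",s),("top",t)):
    print(n,"#3 ends thin z108",edge(n,im,.108,(.56,-.069),(.598,-.069),.012),"thick z120",edge(n,im,.12,(.56,.043),(.598,.043),.015))
    print(n,faces(n,im,.114,150,2000,9000,(.48,-.12,.2,.22)))
    print(n,"scraper/B",faces(n,im,.028,150,2500,9000,(.35,.3,.2,.2)))
b=cv2.resize(s[130:225,265:345],None,fx=5,fy=5,interpolation=cv2.INTER_CUBIC)
a=cv2.resize(t[130:225,180:320],None,fx=5,fy=5,interpolation=cv2.INTER_CUBIC)[:,:]
cv2.imwrite("pics/p4.png",cv2.resize(np.hstack([a,b]),None,fx=.7,fy=.7))
r=R.from_rotvec(o["ee_rot"]); d=R.from_euler("ZYX",[88.6,0,180],degrees=True)
print(((d*r.inv()).as_rotvec()/(np.pi/2)).round(4))
```

```text
31.7 [0.4691 0.2842 0.2041] [ 8.9070e+01 -1.4000e-01 -1.7984e+02] w_mm 80.2 0.0 [ 0.2 -0.   0.3] j7 -0.9
side #3 ends thin z108 ([0.5800999999046326, -0.06960000097751617], 3.13) thick z120 ([0.579200029373169, 0.0406000018119812], 10.45)
side []
side scraper/B []
top #3 ends thin z108 ([0.5764999985694885, -0.06849999725818634], -0.04) thick z120 ([0.578499972820282, 0.043800000101327896], -1.36)
top [(0.5767, -0.0126, 118, 73, 87.1, 7380)]
top scraper/B []
[-0.0016 -0.0017 -0.0052]
```

View pics/p4.png

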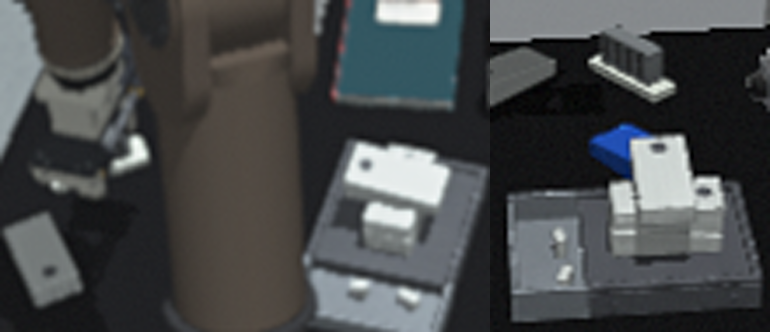

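Emit:
{"method": "arm_command", "body": {"deltas": [0, 0, -0.09, -0.01, 0.025, 0, 80, 0, 0, -0.18, -0.02, 0.05, 0, 80, 0, 0, -0.27, -0.03, 0.08, 0, 80, 0, 0, -0.36, -0.042, 0.111, 0, 80, 0, 0, -0.45, -0.042, 0.111, -0.03, 80, 0, 0, -0.54, -0.042, 0.111, -0.06, 80, 0, 0, -0.54, -0.042, 0.111, -0.1, 80, 0, 0, -0.54, -0.042, 0.111, -0.14, 80, 0, 0, -0.54, -0.042, 0.111, -0.172, 80, 0, 0, -0.54, -0.042, 0.111, -0.182, 80, 0, 0, -0.54, -0.042, 0.111, -0.182, 80, 0, 0, -0.54, -0.042, 0.111, -0.182, 0, 0, 0, -0.54, -0.042, 0.111, -0.182, 0, 0, 0, -0.54, -0.042, 0.111, -0.182, 0, 0, 0, -0.54, -0.042, 0.111, -0.182, 0, 0, 0, -0.54, -0.042, 0.111, -0.182, 0, 0, 0, -0.54, -0.042, 0.111, -0.182, 0, 0, 0, -0.54, -0.042, 0.111, -0.15, 0, 0, 0, -0.54, -0.042, 0.111, -0.1, 0, 0, 0, -0.54, -0.042, 0.111, -0.05, 0]}}

```text
clock: 33.7
position: [0.4295, 0.3875, 0.1538]
ee_rot: [-2.952, -1.073, 0.009]
force: [0.8, 0.8, -5.0]
width: 0.608
gripper_force: 50.0
```

Run:
```python
from h import *
o=st(); r=R.from_rotvec(o["ee_rot"])
c=R.from_euler("ZYX",[40,0,180],degrees=True)
y=R.from_euler("z",-1.4,degrees=True)
tilt=y*R.from_rotvec([.107,0,0])*y.inv()   # lean to tray -y
d=tilt*R.from_euler("ZYX",[88.6,0,180],degrees=True)
print(((d*c.inv()).as_rotvec()/(np.pi/2)).round(4),((d*r.inv()).as_rotvec()/(np.pi/2)).round(4), "n",(-d.as_matrix()[:,2]).round(3))
```

```text
33.7 [0.4295 0.3875 0.1538] [  39.97    0.29 -179.86] w_mm 55.9 49.9921452999115 [ 0.8  0.8 -5. ] j7 -1.89
[ 0.0633 -0.0304  0.5395] [ 0.0656 -0.0333  0.5397] n [-0.003 -0.107  0.994]
```

Emit:
{"method": "arm_command", "body": {"deltas": [0, 0, 0, 0, 0, 0.035, 0, 0.007, -0.003, 0.06, 0.016, -0.045, 0.045, 0, 0.014, -0.007, 0.12, 0.033, -0.09, 0.045, 0, 0.021, -0.01, 0.18, 0.049, -0.135, 0.045, 0, 0.028, -0.013, 0.24, 0.065, -0.18, 0.045, 0, 0.035, -0.017, 0.3, 0.081, -0.225, 0.045, 0, 0.042, -0.02, 0.36, 0.098, -0.27, 0.045, 0, 0.049, -0.024, 0.42, 0.114, -0.315, 0.045, 0, 0.056, -0.027, 0.48, 0.13, -0.36, 0.045, 0, 0.0633, -0.0304, 0.5395, 0.1465, -0.4034, 0.045, 0, 0.0633, -0.0304, 0.5395, 0.1465, -0.4034, 0.015, 0, 0.0633, -0.0304, 0.5395, 0.1465, -0.4034, 0.015, 0, 0.0633, -0.0304, 0.5395, 0.1465, -0.4034, 0.015, 0, 0.0633, -0.0304, 0.5395, 0.1465, -0.4034, 0.015, 0, 0.0633, -0.0304, 0.5395, 0.1465, -0.4034, 0.015, 0]}}

```text
clock: 35.2
position: [0.5774, -0.0136, 0.1697]
ee_rot: [-2.192, -2.142, -0.115]
force: [0.5, -0.2, -3.9]
width: 0.606
gripper_force: 50.0
```

Run:
```python
from h import *
s=optics.get_image("side"); t=optics.get_image("top"); cv2.imwrite("pics/s14raw.png",s); cv2.imwrite("pics/t14raw.png",t); o=st()
p=o["position"]; r=R.from_rotvec(o["ee_rot"]); Rm=r.as_matrix()
print("n",(-Rm[:,2]).round(3))
for nm,L,h in(("thick top",-.056,.034),("thick bottom",-.056,0),("thin top",.056,.022)):
    e=p+Rm@np.array([L,0,.0234-h])
    for n,im in(("side",s),("top",t)): print(nm,n,e.round(4),edge(n,im,e[2],(e[0]-.02,e[1]),(e[0]+.02,e[1]),.013))
y=R.from_euler("z",-1.4,degrees=True); d=y*R.from_rotvec([.107,0,0])*y.inv()*R.from_euler("ZYX",[88.6,0,180],degrees=True)
print(((d*r.inv()).as_rotvec()/(np.pi/2)).round(4))
```

```text
35.3 [ 0.5773 -0.0141  0.1694] [  88.64   -6.02 -179.95] w_mm 55.8 49.991970509290695 [-0.3  0.1 -3.4] j7 -0.21
n [-0.002 -0.105  0.994]
thick top side [ 0.576  -0.0709  0.174 ] ([0.5720999836921692, -0.06419999897480011], -4.92)
thick top top [ 0.576  -0.0709  0.174 ] ([0.5767999887466431, -0.07440000027418137], -6.02)
thick bottom side [ 0.576  -0.0674  0.1402] ([0.5769000053405762, -0.05779999867081642], 5.53)
thick bottom top [ 0.576  -0.0674  0.1402] ([0.5748000144958496, -0.062199998646974564], -8.77)
thin top side [0.5786 0.0417 0.1738] ([0.5787000060081482, 0.03909999877214432], 0.41)
thin top top [0.5786 0.0417 0.1738] ([0.5799000263214111, 0.04270000010728836], -25.48)
[ 0.0012 -0.0006 -0.0005]
```

Emit:
{"method": "arm_command", "body": {"deltas": [0, 0, 0, 0, 0, -0.015, 0, 0, 0, 0, 0, 0, -0.025, 0, 0, 0, 0, 0, 0, -0.03, 0, 0, 0, 0, 0, 0, -0.032, 0, 0, 0, 0, 0, 0, -0.0325, 0, 0, 0, 0, 0, 0, -0.0325, 0, 0, 0, 0, 0, 0, -0.0325, 0]}}

```text
clock: 36.0
position: [0.5773, -0.0151, 0.1363]
ee_rot: [-2.194, -2.14, -0.114]
force: [0.0, -0.8, -4.2]
width: 0.605
gripper_force: 50.0
```

Run:
```python
from h import *
o=st()
```

```text
36.0 [ 0.5773 -0.0151  0.1363] [  88.54   -6.03 -179.91] w_mm 55.7 49.99199777841568 [ 0.  -0.8 -4.2] j7 -0.22
```

Emit:
{"method": "arm_command", "body": {"deltas": [0, 0, 0, 0, 0, -0.0005, 0, 0, 0, 0, 0, 0, -0.001, 0, 0, 0, 0, 0, 0, -0.001, 0]}}

```text
clock: 36.3
position: [0.5773, -0.0151, 0.1356]
ee_rot: [-2.195, -2.14, -0.114]
force: [-2.4, -0.8, 4.5]
width: 0.604
gripper_force: 50.0
```

Run:
```python
from h import *
o=st()
```

```text
36.3 [ 0.5773 -0.0151  0.1356] [  88.54   -6.02 -179.92] w_mm 55.6 49.99376133084297 [-2.4 -0.8  4.5] j7 -0.22
```

Contact is made gently (+8 N change). Now release and lift away.

Emit:
{"method": "arm_command", "body": {"deltas": [0, 0, 0, 0, 0, 0, 62, 0, 0, 0, 0, 0, 0, 72, 0, 0, 0, 0, 0, 0, 72, 0, 0, 0, 0, 0, 0, 72, 0, 0, 0, 0, -0.001, 0.01, 72, 0, 0, 0, 0, -0.003, 0.03, 72, 0, 0, 0, 0, -0.005, 0.06, 80, 0, 0, 0, 0, -0.005, 0.1, 80, 0, 0, 0, -0.01, 0.03, 0.1, 80, 0, 0, 0, -0.02, 0.07, 0.1, 80, 0, 0, 0, -0.03, 0.11, 0.1, 80, 0, 0, 0, -0.04, 0.15, 0.1, 80, 0, 0, 0, -0.05, 0.19, 0.1, 80, 0, 0, 0, -0.06, 0.23, 0.1, 80, 0, 0, 0, -0.07, 0.27, 0.1, 80, 0, 0, 0, -0.08, 0.31, 0.1, 80, 0, 0, 0, -0.08, 0.31, 0.1, 80, 0, 0, 0, -0.08, 0.31, 0.1, 80]}}

```text
clock: 38.1
position: [0.4965, 0.296, 0.2355]
ee_rot: [-2.191, -2.142, -0.114]
force: [0.2, -1.0, 0.2]
width: 0.875
gripper_force: 0.0
```

Run:
```python
from h import *
s=optics.get_image("side"); t=optics.get_image("top"); cv2.imwrite("pics/s15raw.png",s); cv2.imwrite("pics/t15raw.png",t); o=st()
for n,im in(("side",s),("top",t)):
    print(n,"ends z142 -y",edge(n,im,.142,(.557,-.072),(.597,-.072),.012),"+y",edge(n,im,.142,(.559,.04),(.6,.04),.012))
    print(n,"sides z142 -x",edge(n,im,.142,(.549,-.065),(.551,.03),.012),"+x",edge(n,im,.142,(.605,-.065),(.607,.03),.012))
    print(n,[faces(n,im,.142,th,2000,9000,(.48,-.12,.2,.22)) for th in(150,185,205)])
    print(n,"chips",faces(n,im,.017,140,150,900,(0.4,-.1,.1,.2)))
    # scraper foot front edge
    print(n,"foot edge z0",edge(n,im,0,(.513,.431),(.588,.333),.015))
```

```text
38.2 [0.4976 0.2937 0.2351] [  88.47   -5.98 -179.89] w_mm 80.2 0.0 [ 0.3 -0.2 -1. ] j7 -0.79
side ends z142 -y ([0.5742999911308289, -0.0689999982714653], -4.66) +y ([0.5805000066757202, 0.04259999841451645], -5.98)
side sides z142 -x ([0.5490000247955322, -0.018699999898672104], 87.6) +x ([0.6060000061988831, -0.017500000074505806], 88.57)
side [[(0.571, -0.0385, 163, 104, -90.0, 8145)], [(0.5776, -0.0139, 110, 51, 88.6, 5231)], []]
side chips [(0.4735, 0.03, 28, 13, -76.0, 257), (0.4736, -0.0378, 28, 13, 70.0, 292)]
side foot edge z0 ([0.5598000288009644, 0.3887999951839447], -54.09)
top ends z142 -y ([0.5774999856948853, -0.07109999656677246], 13.53) +y ([0.5803999900817871, 0.04520000144839287], -0.85)
top sides z142 -x ([0.544700026512146, -0.010400000028312206], 88.99) +x ([0.6026999950408936, -0.015399999916553497], 87.94)
top [[(0.5626, -0.0151, 122, 81, 87.7, 6863)], [(0.5733, -0.0145, 115, 55, 88.6, 5898)], [(0.5738, -0.012, 109, 53, 89.0, 5391)]]
top chips []
top foot edge z0 ([0.5600000023841858, 0.38589999079704285], -53.91)
```

```bash
python3 -c "
from cell import arm; print(arm.sign_off())"
```

```text
the job is handed in; nothing more can be done
None
```

I handed the job in at about 38 s: both chips are wiped into the gutter, the scraper stands back on the bench, and the four ingots are piled as two level crossed pairs, each centred within about 2–3 mm by my camera measurements.

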